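Change the tubes of a countertop water filter

ROBOT

A 7-joint arm with a two-finger parallel gripper is mounted at the origin on the work surface. World frame = base frame: x ahead of the robot, y to its left, z up, the work surface at z = 0. Lengths are in m, angles in degrees, forces in N, time in s.
With the tool pointing down it reaches from about 0.425 to 0.975 m from the base axis. Payload 16.7 kg.
Tool frame: the origin (TCP) lies at the very end of the fingers, on their centre line; the grasp point (between the pads) lies 19 mm behind it (ctrl.hold_point_z is the distance from the TCP to the grasp point, in m); z points along the fingers, x is the direction in which the jaws open and shut, and the axes are right-handed (so a half turn about z gives the same grasp; the last joint's range is limited). The gripper opens to 85 mm and grips with 20 to 120 N. Pads are 22 mm wide; open, the fingers measure 114 mm over their backs; the gripper's body (76 mm by 85 mm) begins 54 mm behind the grasp point. The pads swing forward as they close: fully open they stand 13 mm farther back than shut.
Start: joints at [-81.561, 24.414, 4.234, 92.017, -1.954, 63.644, -3.845], TCP at [0.197, 0.645, 0.231] pointing down, gripper open.
Joint ranges: [-163.25, 163.25], [-28.42, 122.38], [-70.27, 78.77], [12.13, 141.07], [-58.53, 238.53], [9.26, 117.41], [-156.51, 156.51]. Speed limits (degrees/s): [108.29, 108.29, 136.94, 136.94, 172.46, 172.46, 172.46].

INTERFACE

Orientations are given as [roll, pitch, yaw] about the fixed x, y, z axes, in that order (R = Rz(yaw) Ry(pitch) Rx(roll)).
In Python, from cell import ctrl gives the robot as it stands. The module is installed in compiled form; this text tells all that it offers.
- The arm moves only by the tool play_rows, never from a script. Its argument "motion" is a list of rows, each a list of 5 numbers: the finger opening in cm, from 0 to 8.54, then the shift along the tool's x, y, z in cm, then the turn about the tool's z in degrees. A call has 1 to 5 rows; each row is the pose to reach, as a shift and turn from the pose commanded when the call began, along the tool's axes at that moment; what a row does not reach only later rows make up. A row lasts 1/8 s, in which the tool goes at most 62.5 mm and 10.7 degrees, less where a joint would pass 70% of its speed; a pose out of reach is approached as far as the arm can. A call with a gripper value outside its range is refused whole. The fingers move at their own pace and stop on an object; "newtons" is the grip in N (left out, the last holds). Time passes only in rows, so rows that repeat a pose let the fingers close. It gives the time, the measured TCP pose, the force and the opening at its end, in the units of the state.
- ctrl.read_state(): the state, without advancing time (a new reading comes with each control period).
- ctrl.get_image(name): name is "side" or "top"; returns the picture (384x512x3 uint8, red, green, blue); there is no depth.
- ctrl.camera_model(name): a dict with "fov_y" (degrees; the focal length in pixels is half the picture's height over the tangent of half this angle, whatever the lens; pixels are square), "cx", "cy" (the principal point, pixels), "distortion" ([k1, k2, p1, p2, k3] as OpenCV has them; the pictures are not rectified), "R" (3x3) and "t" (3): a world point X has camera coordinates R X + t. Camera axes: x right, y down, z forward; pixel columns grow to the right and rows downward; lengths in m; the calibration is good to about 2 mm. A picture is of the moment at which its call begins. camera_model takes no time and is no camera call.
- ctrl.close_job(): hands the job in, once; it reports no verdict.
The state is a dict: "time_s": time; "qpos": joint angles; "qd": joint speeds; "effort": joint torques, N m; "tool_pos": TCP position; "eef_rot": TCP orientation; "ft_force": force on the tool from outside, world axes, zero at the start; "wrist_torque": the same for the moment, N m; "grip_width": finger opening in m.
Only numpy, scipy, OpenCV 4.12 (cv2) and the standard library are available. Lean on these libraries where they do the work, as an engineer would, in place of code of your own. Each camera call takes 0.05 s, during which the arm holds its last target.

TASK

Change the tubes of the water filter: slide its cover right back, pull out every old tube that is still in a port and stand it in the ceramic pot, and push the three new tubes from the wooden stand down past the seals until they bottom, one in each port. Then slide the cover fully shut again. Leave everything else on the shelf board where it is, and keep the pot standing upright.

Things in the scene. Friction and masses are not known exactly. Their poses are not given: they have to be found in the camera images.
- filter: white countertop water filter, fixed, 216 x 162 mm, 126 mm high; origin under its centre. Front (-x) half: open-topped compartment, inside 96 mm (x) by 150 mm (y), with the row of 3 ports along its middle; rear (+x) half: closed pump housing with a flat top. Cover rails along both sides reach 138 mm above the board.
- cover (a joint): flat grey cover (106 x 149 x 5 mm) on the filter, in metres: 0 shut over the compartment, 0.104 fully back over the housing. It opens along the filter's +x, stays where left, and takes 2 to 4 N. Starts shut or up to 30 mm open. It passes 8 mm above tubes that are home; a tube standing on its seal is in its way.
- cover_grip (a point): upright grip fin on the cover: 10 mm thick along the slide, 60 mm long across it, 22 mm high above the cover's top face (which is 133 mm above the board). This point: on the fin, 9 mm below its top edge, 13 mm above the cover; x is the direction in which the cover opens.
- port1 (a point): push-fit port at the filter's -y end. This point: centre of the bore's floor, 20 mm above the board; x as the filter's x, z up. Bore 25 mm wide, mouth (black flange, 3 mm chamfer) 37 mm above the floor. A tube that is home has its centre 50 mm above this point and its top 6 mm below the compartment's rim.
- port2 (a point): middle port, 46 mm from its neighbours, like port1. Spring collet and seal 20 mm above the bore's floor, in every port: a tube stops on it until pushed through with about 10 to 20 N, then slides on more easily to the floor and is held by friction. Pulling it out takes up to about 10 N.
- port3 (a point): port at the filter's +y end, like port1 and port2.
- old1_mid (a point): old filter tube, at the start home in port 1; None if that port is empty (one to three old tubes are present): rigid white tube 22 mm wide, 100 mm long, about 70 g, lowest 6 mm tapered to 16 mm. This point: its centre, 50 mm above its foot; z along the tube to its top. Foot down at the start.
- old2_mid (a point): old filter tube, at the start home in port 2; None if that port is empty (one to three old tubes are present): rigid white tube 22 mm wide, 100 mm long, about 70 g, lowest 6 mm tapered to 16 mm. This point: its centre, 50 mm above its foot; z along the tube to its top. Foot down at the start.
- old3_mid (a point): old filter tube, at the start home in port 3; None if that port is empty (one to three old tubes are present): rigid white tube 22 mm wide, 100 mm long, about 70 g, lowest 6 mm tapered to 16 mm. This point: its centre, 50 mm above its foot; z along the tube to its top. Foot down at the start.
- new1_mid (a point): new filter tube, at the start upright in the wooden stand; looks like the old ones: rigid white tube 22 mm wide, 100 mm long, about 70 g, lowest 6 mm tapered to 16 mm. This point: its centre, 50 mm above its foot; z along the tube to its top. Foot down at the start.
- new2_mid (a point): new filter tube, at the start upright in the wooden stand; looks like the old ones: rigid white tube 22 mm wide, 100 mm long, about 70 g, lowest 6 mm tapered to 16 mm. This point: its centre, 50 mm above its foot; z along the tube to its top. Foot down at the start.
- new3_mid (a point): new filter tube, at the start upright in the wooden stand; looks like the old ones: rigid white tube 22 mm wide, 100 mm long, about 70 g, lowest 6 mm tapered to 16 mm. This point: its centre, 50 mm above its foot; z along the tube to its top. Foot down at the start.
- stand: wooden block stand, 150 mm along its x, 60 mm along its y, 40 mm high, fixed; origin under its centre; three wells in a row along its x at -46, 0 and +46 mm, each 25 mm wide, floor 8 mm above the board.
- pot: small white ceramic pot without its lid, open top, loose, about 0.6 kg: 100 mm outside diameter, 75 mm high, wall 5 mm, inner floor 6 mm thick; origin at the centre of its underside, z up. It may be knocked aside during the job.
- salt: glass salt shaker with a steel twist cap, 44 mm wide, 86 mm high, origin under its centre: leave alone.
- pot_lid: white ceramic pot lid with a knob, 100 mm wide, 37 mm high, lying on the board, origin under its centre: leave alone.
- plate: red melamine plate, 180 mm wide, 18 mm high, origin under its centre: leave alone.
- tongs: steel kitchen tongs lying flat, 250 mm long, up to 80 mm wide, 14 mm high, origin at their middle: leave alone.
- mug: blue mug, 76 mm wide, 90 mm high, origin under its centre: leave alone.
- oil: green glass oil bottle, 52 mm wide, 170 mm high, origin under its centre: leave alone.
Not all that is in view belongs to the job. What is shaped like the part that bears new2_mid but green or pink is not meant. What is shaped like the pot but green is not meant.

How it is judged (in metres and radians):
On the way, in this order (a step that is already met when the one before it is completed fails the run):
1. the cover is slid back, clear of the ports (value of joint cover above 0.09 m), for 0.2 s.
2. with the cover still back, all old tubes are in the pot and all three new tubes are home in the ports (((z of new1_mid in the frame of port1 between 0.045 and 0.053 m and horizontal distance between new1_mid and port1 below 0.006 m and angle between the z axis of new1_mid and the z axis of port1, either way round below 0.1 rad) or (z of new1_mid in the frame of port2 between 0.045 and 0.053 m and horizontal distance between new1_mid and port2 below 0.006 m and angle between the z axis of new1_mid and the z axis of port2, either way round below 0.1 rad) or (z of new1_mid in the frame of port3 between 0.045 and 0.053 m and horizontal distance between new1_mid and port3 below 0.006 m and angle between the z axis of new1_mid and the z axis of port3, either way round below 0.1 rad)) and ((z of new2_mid in the frame of port1 between 0.045 and 0.053 m and horizontal distance between new2_mid and port1 below 0.006 m and angle between the z axis of new2_mid and the z axis of port1, either way round below 0.1 rad) or (z of new2_mid in the frame of port2 between 0.045 and 0.053 m and horizontal distance between new2_mid and port2 below 0.006 m and angle between the z axis of new2_mid and the z axis of port2, either way round below 0.1 rad) or (z of new2_mid in the frame of port3 between 0.045 and 0.053 m and horizontal distance between new2_mid and port3 below 0.006 m and angle between the z axis of new2_mid and the z axis of port3, either way round below 0.1 rad)) and ((z of new3_mid in the frame of port1 between 0.045 and 0.053 m and horizontal distance between new3_mid and port1 below 0.006 m and angle between the z axis of new3_mid and the z axis of port1, either way round below 0.1 rad) or (z of new3_mid in the frame of port2 between 0.045 and 0.053 m and horizontal distance between new3_mid and port2 below 0.006 m and angle between the z axis of new3_mid and the z axis of port2, either way round below 0.1 rad) or (z of new3_mid in the frame of port3 between 0.045 and 0.053 m and horizontal distance between new3_mid and port3 below 0.006 m and angle between the z axis of new3_mid and the z axis of port3, either way round below 0.1 rad)) and horizontal distance between each of old1_mid, old2_mid, old3_mid and pot below 0.048 m and z of old1_mid in the frame of pot between 0.015 and 0.072 m and z of old2_mid in the frame of pot between 0.015 and 0.072 m and z of old3_mid in the frame of pot between 0.015 and 0.072 m and value of joint cover above 0.08 m), for 0.2 s.
At the end, for the whole second after the job is handed in: Each new tube in its own port, bottomed within 3 mm, centred within 6 mm, upright within 0.1 rad; each old tube inside the pot (centre within 48 mm of its axis, under 72 mm above its underside); pot upright on the board, at rest; cover shut within 6 mm (((z of new1_mid in the frame of port1 between 0.045 and 0.053 m and horizontal distance between new1_mid and port1 below 0.006 m and angle between the z axis of new1_mid and the z axis of port1, either way round below 0.1 rad) or (z of new1_mid in the frame of port2 between 0.045 and 0.053 m and horizontal distance between new1_mid and port2 below 0.006 m and angle between the z axis of new1_mid and the z axis of port2, either way round below 0.1 rad) or (z of new1_mid in the frame of port3 between 0.045 and 0.053 m and horizontal distance between new1_mid and port3 below 0.006 m and angle between the z axis of new1_mid and the z axis of port3, either way round below 0.1 rad)) and ((z of new2_mid in the frame of port1 between 0.045 and 0.053 m and horizontal distance between new2_mid and port1 below 0.006 m and angle between the z axis of new2_mid and the z axis of port1, either way round below 0.1 rad) or (z of new2_mid in the frame of port2 between 0.045 and 0.053 m and horizontal distance between new2_mid and port2 below 0.006 m and angle between the z axis of new2_mid and the z axis of port2, either way round below 0.1 rad) or (z of new2_mid in the frame of port3 between 0.045 and 0.053 m and horizontal distance between new2_mid and port3 below 0.006 m and angle between the z axis of new2_mid and the z axis of port3, either way round below 0.1 rad)) and ((z of new3_mid in the frame of port1 between 0.045 and 0.053 m and horizontal distance between new3_mid and port1 below 0.006 m and angle between the z axis of new3_mid and the z axis of port1, either way round below 0.1 rad) or (z of new3_mid in the frame of port2 between 0.045 and 0.053 m and horizontal distance between new3_mid and port2 below 0.006 m and angle between the z axis of new3_mid and the z axis of port2, either way round below 0.1 rad) or (z of new3_mid in the frame of port3 between 0.045 and 0.053 m and horizontal distance between new3_mid and port3 below 0.006 m and angle between the z axis of new3_mid and the z axis of port3, either way round below 0.1 rad)) and horizontal distance between each of old1_mid, old2_mid, old3_mid and pot below 0.048 m and z of old1_mid in the frame of pot between 0.015 and 0.072 m and z of old2_mid in the frame of pot between 0.015 and 0.072 m and z of old3_mid in the frame of pot between 0.015 and 0.072 m and angle between pot's own z axis and vertical below 0.15 rad and height (world z) of pot below 0.015 m and value of joint cover below 0.006 m and linear speed of pot below 0.02 m/s); the robot touches nothing.
It fails at once if the salt shaker, the mug or the oil bottle is shifted by more than 30 mm or tipped (distance of any of salt, mug, oil from where it was at the start of the episode above 0.03 m or angle between any of salt, mug, oil's own z axis and vertical above 0.5 rad).
It fails at once if the plate, the tongs or the pot lid is shifted by more than 30 mm or tipped (distance of any of plate, tongs, pot_lid from where it was at the start of the episode above 0.03 m or angle between any of plate, tongs, pot_lid's own z axis and vertical above 0.5 rad).
Of old1, old2, old3 only 1 to 3 are there at a start; the rules pass over those that are not, and their reading is None.
At some moment in a run one of pot may be knocked a few centimetres aside while the robot is not near it.
It also fails if it takes over 210 s, if anything falls off the work surface, if the arm or the gripper's body presses on something with over 40 N, if the wrist force passes 120 N, or if a joint passes its speed limit or range.

## Working session

There is one attempt and no reset: what is moved stays moved. The work goes in short steps, Python scripts to look and compute and a tool call to move; the robot and the scene stay as the last step left them, time stands still between calls to the robot, and variables do not carry over. Pictures are saved under pics/ and viewed, and the job is handed in when it is done.

Besides the shell and the picture viewer there is one more tool, called after "Call:" in YAML: its name, and indented under it one key for each argument. play_rows: Moves the arm, as the interface text tells. Its arguments: {"type":"object","properties":{"motion":{"type":"array"},"newtons":{"type":"number"}},"required":["motion"]}

```bash
mkdir -p pics
cat > h.py <<'E'
import numpy as np, cv2
from cell import ctrl
def K(n):
    m=ctrl.camera_model(n); f=192/np.tan(np.radians(m["fov_y"]/2))
    return np.array([[f,0,m["cx"]],[0,f,m["cy"]],[0,0,1.]]),np.array(m["distortion"],float),np.array(m["R"]),np.array(m["t"])
def ray(n,px):
    k,d,R,t=K(n); u=cv2.undistortPoints(np.array([[px]],float),k,d)[0,0]
    c=-R.T@t; v=R.T@np.array([u[0],u[1],1.]); return c,v/np.linalg.norm(v)
def atz(n,px,z):
    c,v=ray(n,px); return c+v*(z-c[2])/v[2]
def tri(p1,p2):
    c1,v1=ray("side",p1);c2,v2=ray("top",p2)
    A=np.stack([v1,-v2],1);s=np.linalg.lstsq(A,c2-c1,rcond=None)[0]
    a=c1+s[0]*v1;b=c2+s[1]*v2
    return (a+b)/2,np.linalg.norm(a-b)
def proj(n,X):
    k,d,R,t=K(n); return cv2.projectPoints(np.array(X,float).reshape(-1,3),cv2.Rodrigues(R)[0],t,k,d)[0][:,0]
def snap(n,f):
    im=ctrl.get_image(n); cv2.imwrite("pics/"+f+".png",im[:,:,::-1]); return im
def crop(src,out,x0,y0,x1,y1,s):
    im=cv2.imread("pics/"+src+".png")[y0:y1,x0:x1]
    cv2.imwrite("pics/"+out+".png",cv2.resize(im,None,fx=s,fy=s,interpolation=cv2.INTER_CUBIC))
E
python3 - <<'E'
from h import *
snap("side","s0");snap("top","t0")
for n in("side","top"):
    k,d,R,t=K(n);print(n,k[0,0],d,-R.T@t,R[2])
s=ctrl.read_state();print(s)
E
```

```text
side 423.8233591404932 [0.02510504 0.         0.         0.         0.        ] [-0.26441935  0.56480025  0.8038305 ] [ 0.6542378  -0.49116028 -0.5750952 ]
top 369.6188845894509 [-0.11840106  0.          0.          0.          0.        ] [ 0.46335717 -0.04732992  1.42062651] [ 6.77114994e-02 -8.60754315e-04 -9.97704571e-01]
{'time_s': 0.1, 'qpos': array([-81.56024115,  24.44701115,   4.23002441,  92.05108066,
        -1.95352595,  63.64388464,  -3.8446576 ]), 'qd': array([-0.02667665, -0.12104526,  0.04498781, -0.19018676, -0.0066898 ,
       -0.12051585,  0.07638167]), 'effort': array([ 9.50087240e-03, -9.51543975e+01,  3.77223149e+00, -4.64397061e+01,
        1.97110424e-02,  6.61138023e-03,  4.66007316e-05]), 'tool_pos': array([0.19731045, 0.64510272, 0.23064958]), 'eef_rot': array([1.79995366e+02, 6.97172746e-02, 7.29939340e+01]), 'ft_force': array([-0.06887163, -0.03457909, -0.55924281]), 'wrist_torque': array([ 0.00469565,  0.01303322, -0.01898792]), 'grip_width': 0.08530716447878232}
```

View pics/s0.png

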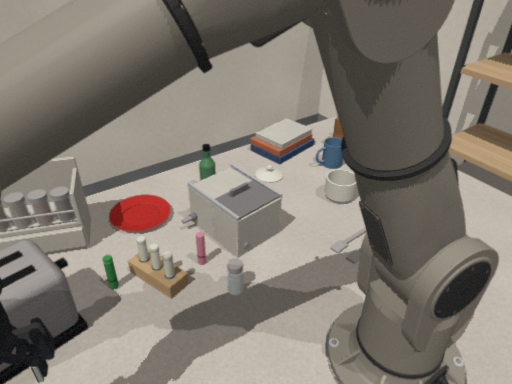

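View pics/t0.png

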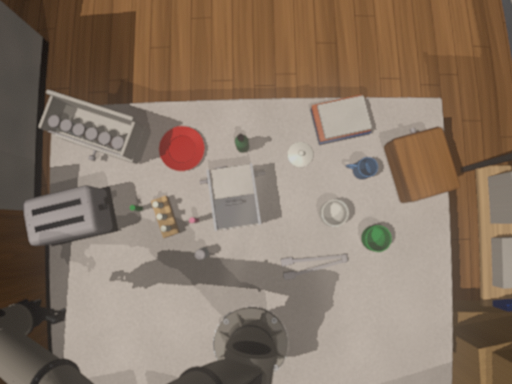

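Run:
```python
from h import *
crop("s0","s0c",90,140,300,300,3.7); crop("t0","t0c",120,120,390,290,2.9)
```

```text
(no output)
```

View pics/s0c.png

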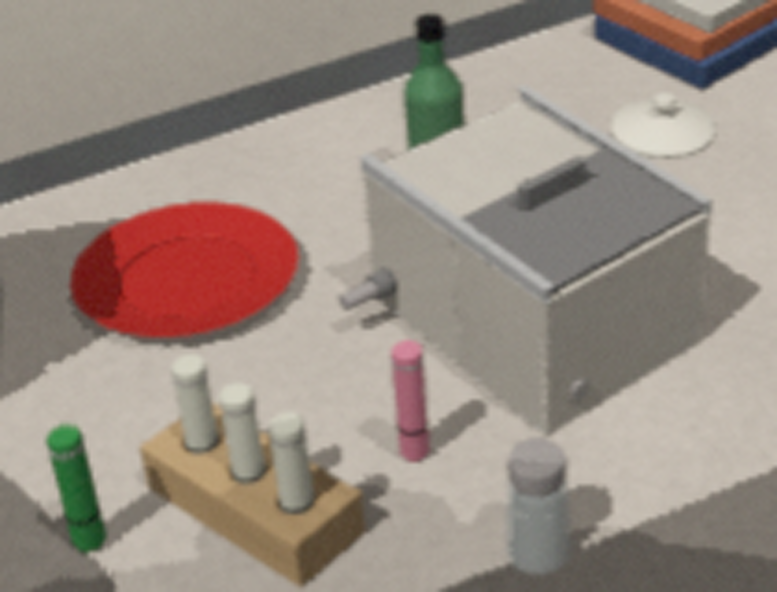

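View pics/t0c.png

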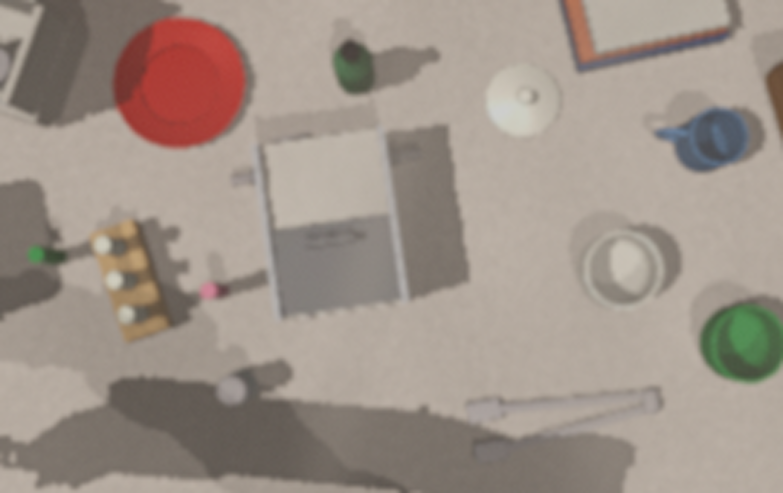

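Run:
```python
from h import *
S=lambda x,y:(90+x/3.7,140+y/3.7); T=lambda x,y:(120+x/2.9,120+y/2.9)
P={"railLf":((549,291),(279,317)),"railLr":((368,160),(258,145)),"railRf":((708,207),(405,298)),"railRr":((522,95),(381,132)),
"finL":((522,187),(306,238)),"finR":((582,160),(366,236)),
"n1":((190,364),(103,244)),"n2":((237,394),(114,279)),"n3":((289,424),(127,314))}
for k,(a,b) in P.items():
    X,e=tri(S(*a),T(*b)); print(k,X.round(4),round(e,4), atz("side",S(*a),.138).round(4)[:2],atz("top",T(*b),.138).round(4)[:2])
for k,z,a,b in [("salt",.086,(537,450),(232,390)),("pink",.1,(407,350),(210,290)),("green",.1,(66,434),(38,254)),("oil",.17,(430,20),(348,47))]:
    print(k,tri(S(*a),T(*b))[0].round(3))
for k,b,z in [("potrim",(623,268),.075),("greenpot",(742,342),.075),("tongL",(485,410),.01),("tongR",(655,400),.01),("mug",(716,136),.09),("lid",(523,100),.02)]:
    print(k,atz("top",T(*b),z).round(3))
c=tri((238,218),(216,229))
```

```text
railLf [0.442  0.105  0.1297] 0.0011 [0.4329 0.1102] [0.4424 0.1045]
railLr [0.6523 0.1291 0.1296] 0.0033 [0.6421 0.1357] [0.6502 0.1265]
railRf [ 0.4607 -0.0477  0.1281] 0.0027 [ 0.4493 -0.0398] [ 0.4616 -0.0467]
railRr [ 0.6651 -0.0201  0.1303] 0.0056 [ 0.6565 -0.0115] [ 0.6622 -0.0225]
finL [0.5347 0.0681 0.1489] 0.0029 [0.5469 0.0588] [0.5362 0.0703]
finR [0.54   0.0027 0.1443] 0.0116 [0.5517 0.0017] [ 0.5369 -0.0017]
n1 [0.5367 0.3265 0.1053] 0.0006 [0.4994 0.3379] [0.5348 0.317 ]
n2 [0.493  0.3132 0.1044] 0.0004 [0.4568 0.3254] [0.4922 0.3038]
n3 [0.4495 0.2976 0.1034] 0.0005 [0.4143 0.3109] [0.4497 0.2883]
salt [0.353 0.172 0.088]
pink [0.478 0.196 0.095]
green [0.527 0.413 0.097]
oil [0.76  0.013 0.167]
potrim [ 0.492 -0.322  0.075]
greenpot [ 0.394 -0.472  0.075]
tongL [ 0.312 -0.148  0.01 ]
tongR [ 0.319 -0.373  0.01 ]
mug [ 0.655 -0.445  0.09 ]
lid [ 0.719 -0.209  0.02 ]
```

```bash
cat >> h.py <<'E'
def go(*targets):
    s=ctrl.read_state(); p=s["tool_pos"]; r=np.radians(s["eef_rot"])
    from scipy.spatial.transform import Rotation as Ro
    R=Ro.from_euler("xyz",r).as_matrix(); yaw=np.degrees(np.arctan2(R[1,0],R[0,0]))
    print("at",p.round(4),"rpy",s["eef_rot"].round(2),"t",round(s["time_s"],2),"F",s["ft_force"].round(1),"w",round(s["grip_width"]*100,2))
    for t in targets:
        d=R.T@(np.array(t[:3])-p)*100; turn=-((t[3]-yaw+180)%360-180)
        print(t,"->",d.round(2),"turn",round(turn,1),"dist",round(np.linalg.norm(d),1))
E
python3 - <<'E'
from h import *
go((.537,.034,.23,6.6))
import scipy.optimize as so
S=lambda x,y:(90+x/3.7,140+y/3.7); T=lambda x,y:(120+x/2.9,120+y/2.9)
cs=[(-108,81),(108,81),(-108,-81),(108,-81)]
s=[(549,291),(368,160),(708,207),(522,95)];t=[(279,317),(258,145),(405,298),(381,132)]
def f(v):
    x,y,a=v;c,q=np.cos(a),np.sin(a)
    X=[(x+(c*u-q*w)/1e3,y+(q*u+c*w)/1e3,.138) for u,w in cs]
    return np.r_[(proj("side",X)-[S(*p) for p in s]).ravel(),(proj("top",X)-[T(*p) for p in t]).ravel()]
r=so.least_squares(f,[.555,.04,.11]);print(r.x,np.degrees(r.x[2]),r.fun.round(1))
E
```

```text
at [0.1973 0.6451 0.2306] rpy [1.800e+02 7.000e-02 7.299e+01] t 0.1 F [-0.1 -0.  -0.6] w 8.53
(0.537, 0.034, 0.23, 6.6) -> [-48.5   50.36   0.13] turn 66.4 dist 69.9
[0.55185676 0.04326418 0.11788321] 6.754210575184907 [-0.7 -0.3 -1.5 -1.1  1.8 -2.1  1.5 -3.  -1.8  2.2 -2.8  0.2  1.   2.1
  0.5 -1.8]
```

Call:
play_rows:
  motion:
    - [6,-4,4.2,-0.6,9]
    - [6,-8,8.4,-1,19]
    - [5,-12,12.6,-1.5,29]
    - [5,-16,16.8,-2,39]
    - [5,-20.2,21,-2,49]

```text
time_s: 0.72
tool_pos: [0.3399, 0.3892, 0.2515]
eef_rot: [-180.0, -0.0, 23.7]
ft_force: [1.0, 0.2, 0.7]
grip_width: 0.0502
```

Run:
```python
from h import *
go((.537,.034,.23,6.6))
```

```text
at [0.3399 0.3892 0.2515] rpy [-1.7997e+02 -1.0000e-02  2.3660e+01] t 0.72 F [1.  0.2 0.7] w 5.02
(0.537, 0.034, 0.23, 6.6) -> [ 3.8  40.45  2.14] turn 17.1 dist 40.7
```

Run:
```python
from h import *
snap("side","s1");snap("top","t1")
crop("t1","t1c",190,140,290,250,6);
crop("s1","s1c",160,140,300,260,5.5)
```

```text
(no output)
```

View pics/t1c.png

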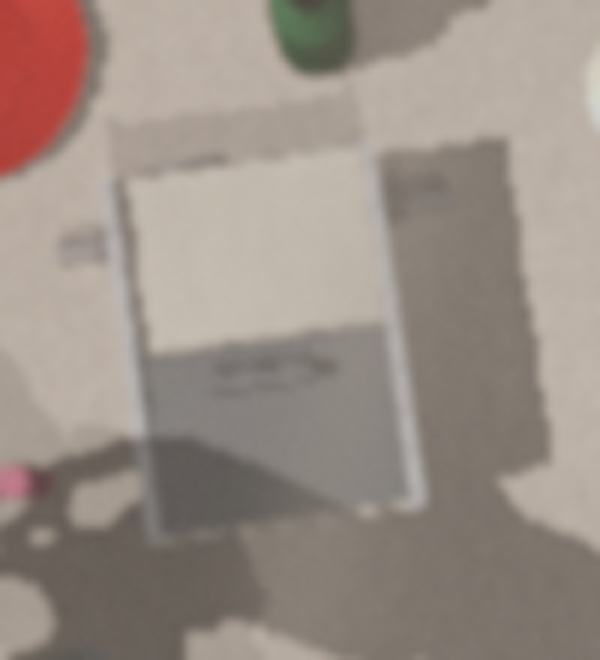

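View pics/s1c.png

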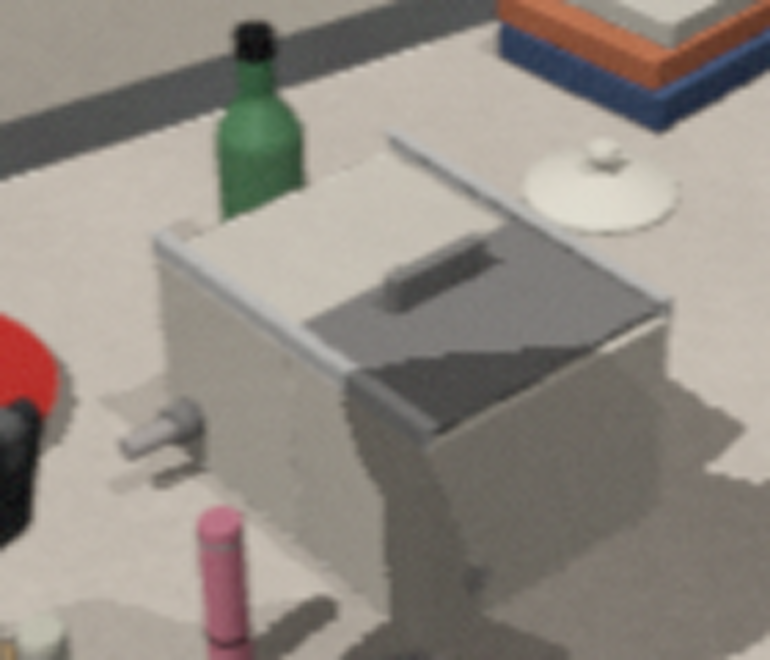

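Run:
```python
from h import *
import scipy.optimize as so
S=lambda x,y:(160+x/5.5,140+y/5.5); T=lambda x,y:(190+x/6,140+y/6)
cs=[(-108,81),(108,81),(-108,-81),(108,-81)]
s=[(432,440),(155,237),(668,300),(392,133)];t=[(148,545),(107,178),(425,508),(378,145)]
for hz in(.138,):
  for use in ("both","side","top"):
    def f(v):
        x,y,a=v;c,q=np.cos(a),np.sin(a)
        X=[(x+(c*u-q*w)/1e3,y+(q*u+c*w)/1e3,hz) for u,w in cs]
        A=(proj("side",X)-[S(*p) for p in s]).ravel();B=(proj("top",X)-[T(*p) for p in t]).ravel()
        return np.r_[A,B] if use=="both" else A if use=="side" else B
    r=so.least_squares(f,[.555,.04,.11]);print(use,r.x,np.degrees(r.x[2]),r.fun.round(1))
print(tri(S(436,260),T(273,370)), atz("side",S(438,258),.155),atz("top",T(273,370),.155))
```

```text
both [0.55147691 0.04348306 0.11779194] 6.748980892929616 [-0.9 -1.6 -0.2 -0.9  1.7 -0.6  1.3 -1.4 -0.4  0.7 -1.7  0.7 -0.3  0.3
 -1.2 -0.4]
side [0.54805257 0.04723871 0.13341547] 7.644143568573708 [-0.6 -0.4 -1.1  0.5  1.5  0.   0.1 -0.6]
top [0.55264648 0.04039217 0.10135723] 5.807341650477845 [-0.   0.1 -0.4 -0.1  0.2  0.4  0.3 -0.4]
(array([0.53730833, 0.03631457, 0.14551031]), np.float64(0.003154873961899741)) [0.52773935 0.04329107 0.155     ] [0.53581851 0.03443232 0.155     ]
```

Call:
play_rows:
  motion:
    - [5,0.8,6.2,0,5]
    - [5,1.5,12.4,0,9]
    - [5,2.2,18.6,0,13]
    - [5,2.8,24.8,0,17]
    - [4,3.2,31,0,17]

```text
time_s: 1.45
tool_pos: [0.495, 0.1189, 0.2514]
eef_rot: [-180.0, -0.0, 7.0]
ft_force: [0.6, 0.0, 0.3]
grip_width: 0.0398
```

Run:
```python
from h import *
go((.5355,.036,.175,6.7),(.5355,.036,.1375,6.7))
```

```text
at [0.495  0.1189 0.2514] rpy [-1.7999e+02 -1.0000e-02  6.9500e+00] t 1.45 F [0.6 0.  0.3] w 3.98
(0.5355, 0.036, 0.175, 6.7) -> [3.01 8.72 7.64] turn 0.3 dist 12.0
(0.5355, 0.036, 0.1375, 6.7) -> [ 3.01  8.72 11.39] turn 0.3 dist 14.7
```

Call:
play_rows:
  motion:
    - [4,1.6,4.7,3,0.3]
    - [4,3,8.7,6,0.3]
    - [4,3,8.7,7.6,0.3]
    - [4,3,8.7,7.6,0.3]

```text
time_s: 1.95
tool_pos: [0.5339, 0.0381, 0.1742]
eef_rot: [180.0, 0.1, 6.7]
ft_force: [-0.4, 0.4, 0.1]
grip_width: 0.0403
```

Run:
```python
from h import *
go((.5355,.036,.1375,6.7))
snap("side","s2");snap("top","t2")
crop("t2","t2c",190,140,290,250,5);
crop("s2","s2c",160,120,300,240,5.5)
```

```text
at [0.5339 0.0381 0.1742] rpy [1.7997e+02 1.5000e-01 6.6800e+00] t 1.95 F [-0.4  0.4  0.1] w 4.03
(0.5355, 0.036, 0.1375, 6.7) -> [0.14 0.22 3.67] turn -0.0 dist 3.7
```

View pics/s2c.png

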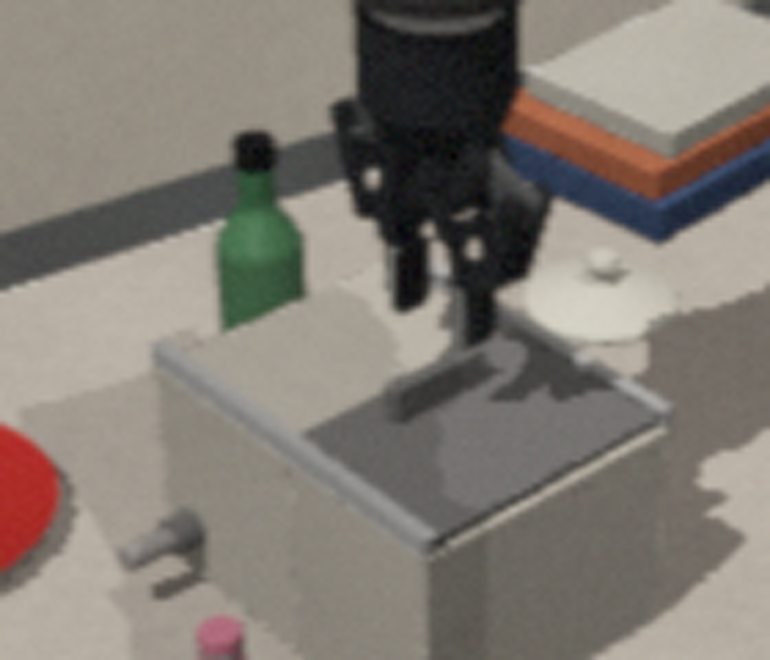

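Run:
```python
from h import *
p=ctrl.read_state()["tool_pos"]
a=np.radians(6.7);d=np.array([np.cos(a),np.sin(a),0])*.02
for X in (p,p+d,p-d,[.5355,.036,.155]):
    q=proj("side",X)[0];t=proj("top",X)[0];print((q-[160,120])*5.5,(t-[190,140])*5)
```

```text
[437.20999954 323.53147518] [218.84511768 308.36483241]
[411.04764665 306.70575107] [214.82571041 279.1055906 ]
[463.9175293  340.70782736] [222.88094891 337.68523987]
[441.58783899 356.02998797] [225.22761046 308.85131021]
```

View pics/t2c.png

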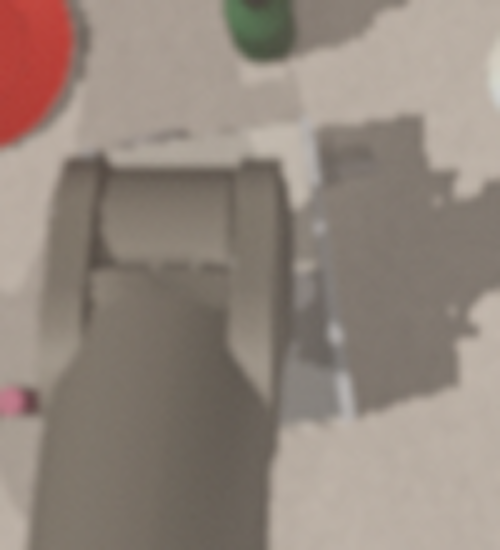

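Call:
play_rows:
  motion:
    - [4,-0.1,0,2,0]
    - [4,-0.1,0,3,0]
    - [4,-0.1,0,3.6,0]
    - [4,-0.1,0,3.6,0]

```text
time_s: 2.55
tool_pos: [0.5338, 0.038, 0.1394]
eef_rot: [-180.0, 0.0, 6.7]
ft_force: [-0.0, -0.1, 0.5]
grip_width: 0.04
```

Call:
play_rows:
  motion:
    - [2,0,0,0,0]
    - [1,0,0,0,0]
    - [0.5,0,0,0,0]
    - [0.5,0,0,0,0]
  newtons: 20

```text
time_s: 3.05
tool_pos: [0.534, 0.0378, 0.1397]
eef_rot: [-180.0, -0.0, 6.7]
ft_force: [-1.5, -0.9, 6.9]
grip_width: 0.0094
```

Call:
play_rows:
  motion:
    - [0.5,1.5,0,-0.1,0]
    - [0.5,3,0,-0.1,0]
    - [0.5,4.5,0,-0.1,0]
    - [0.5,6,0,-0.1,0]
    - [0.5,7,0,-0.1,0]
  newtons: 40

```text
time_s: 3.68
tool_pos: [0.6042, 0.0464, 0.1399]
eef_rot: [-180.0, 0.0, 6.7]
ft_force: [-2.0, 3.7, -9.7]
grip_width: 0.0088
```

Call:
play_rows:
  motion:
    - [0.5,0.7,0,0,0]
    - [0.5,1.4,0,0,0]
    - [0.5,2,0,0,0]
    - [0.5,2.4,0,0,0]

```text
time_s: 4.18
tool_pos: [0.6271, 0.0493, 0.14]
eef_rot: [-180.0, 0.0, 6.7]
ft_force: [-2.9, 5.2, -12.9]
grip_width: 0.0089
```

Call:
play_rows:
  motion:
    - [0.5,0.3,0,0.1,0]
    - [0.5,0.6,0,0.1,0]
    - [0.5,0.9,0,0.1,0]
    - [0.5,1.2,0,0.1,0]

```text
time_s: 4.68
tool_pos: [0.6346, 0.0501, 0.1395]
eef_rot: [-179.9, 0.6, 6.7]
ft_force: [-52.3, 3.3, 36.1]
grip_width: 0.009
```

Call:
play_rows:
  motion:
    - [3,-0.6,0,-0.1,0]
    - [4,-0.6,0,-0.1,0]
    - [4,-0.6,0,-4,0]
    - [4,-0.6,0,-8,0]
    - [4,-6,-6,-10,0]

```text
time_s: 5.3
tool_pos: [0.5908, 0.0867, 0.2373]
eef_rot: [179.9, -0.3, 6.4]
ft_force: [0.6, 1.2, -0.2]
grip_width: 0.0406
```

Run:
```python
from h import *
go((.5355,.3,.2375,6.7))
snap("side","s3");snap("top","t3")
crop("t3","t3c",190,140,290,250,5);
crop("s3","s3c",160,120,300,240,5.5)
```

```text
at [0.5908 0.0867 0.2373] rpy [179.91  -0.34   6.35] t 5.3 F [ 0.6  1.2 -0.2] w 4.06
(0.5355, 0.3, 0.2375, 6.7) -> [ -3.13 -21.81  -0.07] turn -0.3 dist 22.0
```

View pics/s3c.png

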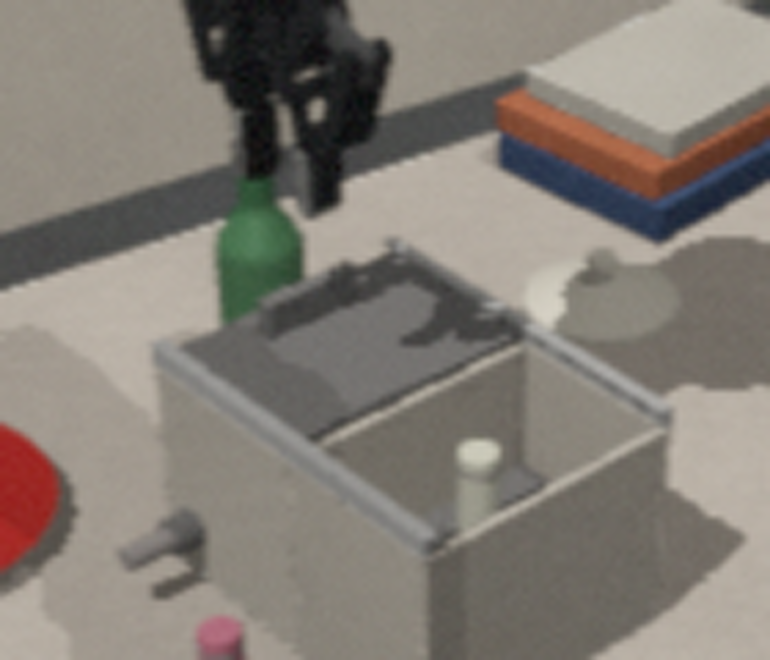

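View pics/t3c.png

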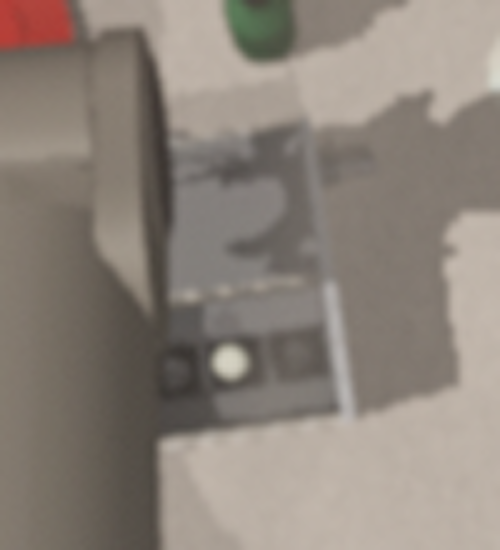

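Run:
```python
from h import *
S=lambda x,y:(160+x/5.5,120+y/5.5); T=lambda x,y:(190+x/5,140+y/5)
print(tri(S(478,454),T(230,362)),atz("side",S(478,454),.12),atz("top",T(230,362),.12))
for t in ((178,371),(298,355)): print(atz("top",T(*t),.057))
c,s=np.cos(np.radians(6.75)),np.sin(np.radians(6.75))
```

```text
(array([0.50063564, 0.03669523, 0.11609072]), np.float64(0.001888821358802524)) [0.49692707 0.04039236 0.12      ] [0.49995113 0.03569341 0.12      ]
[0.49597979 0.07827497 0.057     ]
[ 0.50569764 -0.01058903  0.057     ]
```

Call:
play_rows:
  motion:
    - [4,-2,-6,0,0]
    - [4,-4,-12,0,0]
    - [4,-6,-18,0,0]
    - [4,-8,-24,0,0]
    - [4,-8,-27,0,0]

```text
time_s: 6.02
tool_pos: [0.4752, 0.352, 0.235]
eef_rot: [-179.9, -0.1, 6.9]
ft_force: [0.3, -1.3, 0.3]
grip_width: 0.0398
```

Run:
```python
from h import *
go((.5355,.3,.2375,6.7))
snap("side","s4");snap("top","t4")
crop("t4","t4c",190,140,290,250,6);
crop("s4","s4c",160,120,300,240,5.5)
```

```text
at [0.4752 0.352  0.235 ] rpy [-1.799e+02 -6.000e-02  6.890e+00] t 6.03 F [ 0.3 -1.3  0.3] w 3.98
(0.5355, 0.3, 0.2375, 6.7) -> [ 5.36  5.89 -0.26] turn 0.2 dist 8.0
```

View pics/s4c.png

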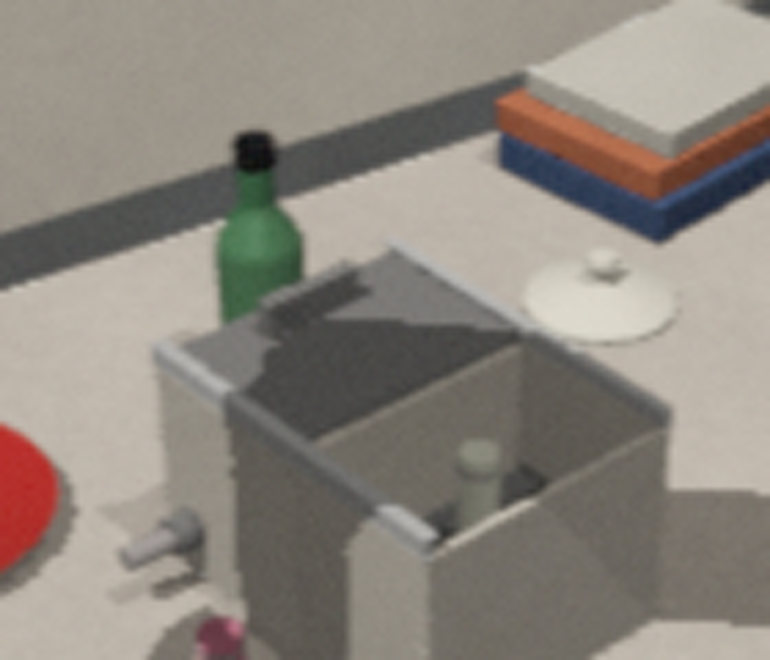

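View pics/t4c.png

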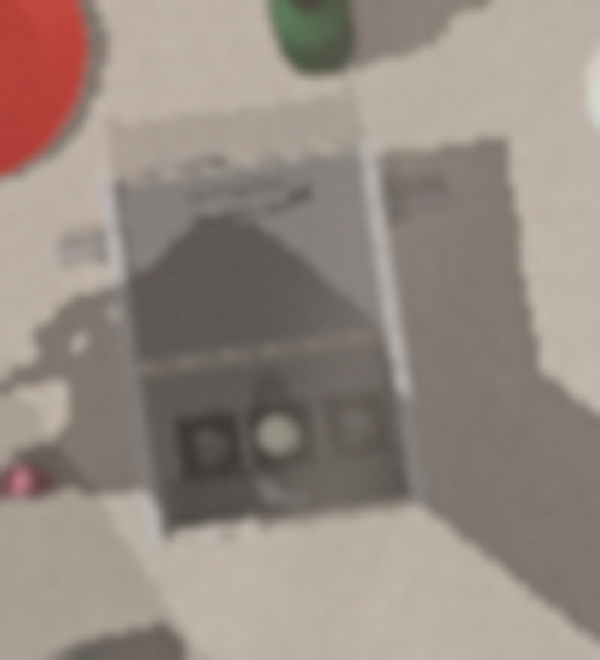

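Run:
```python
from h import *
go((.5,.0365,.22,6.7),(.5,.0365,.095,6.7))
```

```text
at [0.4757 0.3529 0.2346] rpy [-1.7992e+02 -7.0000e-02  7.0000e+00] t 6.12 F [ 0.9 -0.4  0.3] w 4.02
(0.5, 0.0365, 0.22, 6.7) -> [-1.44 31.7   1.41] turn 0.3 dist 31.8
(0.5, 0.0365, 0.095, 6.7) -> [-1.46 31.72 13.91] turn 0.3 dist 34.7
```

Call:
play_rows:
  motion:
    - [4,-0.3,6.2,0,0.3]
    - [4,-0.6,12.4,0,0.3]
    - [4,-0.9,18.6,0,0.3]
    - [4,-1.2,24.8,0.5,0.3]
    - [4,-1.4,30.9,1,0.3]

```text
time_s: 6.75
tool_pos: [0.4993, 0.037, 0.225]
eef_rot: [-180.0, -0.1, 6.3]
ft_force: [1.5, 0.7, -0.0]
grip_width: 0.0404
```

Run:
```python
from h import *
go((.5,.0365,.135,6.7),(.5,.0365,.095,6.7))
```

```text
at [0.4993 0.037  0.225 ] rpy [-1.7997e+02 -1.3000e-01  6.3300e+00] t 6.75 F [ 1.5  0.7 -0. ] w 4.04
(0.5, 0.0365, 0.135, 6.7) -> [0.05 0.07 9.  ] turn -0.4 dist 9.0
(0.5, 0.0365, 0.095, 6.7) -> [ 0.04  0.07 13.  ] turn -0.4 dist 13.0
```

Call:
play_rows:
  motion:
    - [4,0,0,5,0]
    - [4,0,0,8.5,0]
    - [4,0,0,8.5,0]

```text
time_s: 7.12
tool_pos: [0.498, 0.0385, 0.1382]
eef_rot: [179.9, 0.2, 6.3]
ft_force: [-0.3, -0.1, 0.5]
grip_width: 0.0399
```

Run:
```python
from h import *
go((.5,.0365,.095,6.7))
snap("side","s5")
crop("s5","s5c",160,100,300,220,5.5)
```

```text
at [0.498  0.0385 0.1382] rpy [1.7991e+02 1.6000e-01 6.3000e+00] t 7.12 F [-0.3 -0.1  0.5] w 3.99
(0.5, 0.0365, 0.095, 6.7) -> [0.19 0.22 4.32] turn -0.4 dist 4.3
```

View pics/s5c.png

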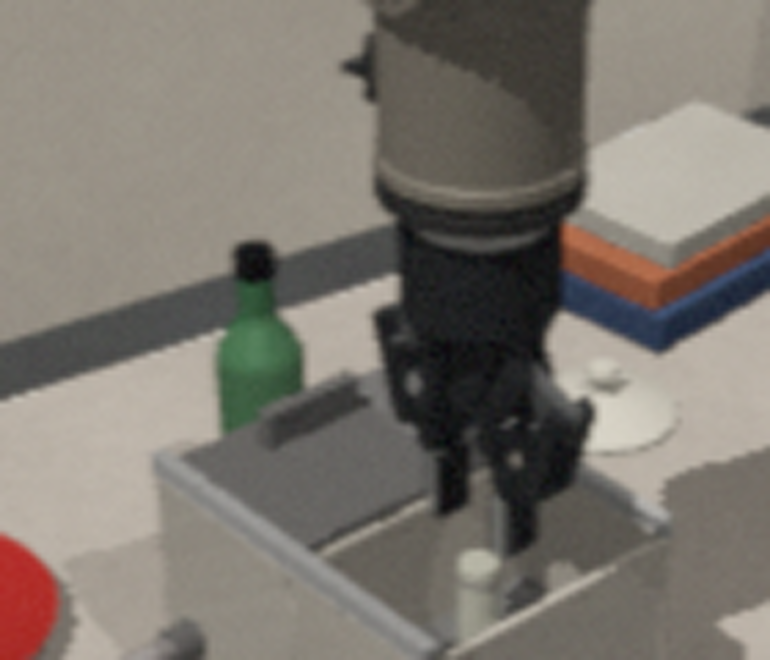

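Run:
```python
from h import *
for X in ((.498,.0385,.1382),(.498,.0385,.12),(.5,.0365,.12),(.498,.0395,.12)): print(X,(proj("side",X)[0]-[160,100])*5.5)
```

```text
(0.498, 0.0385, 0.1382) [480.08722249 531.70070199]
(0.498, 0.0385, 0.12) [479.93610373 561.64823186]
(0.5, 0.0365, 0.12) [480.98429619 558.31085827]
(0.498, 0.0395, 0.12) [478.26359804 562.32517609]
```

Call:
play_rows:
  motion:
    - [4,0,0,2,-0.4]
    - [4,0,0,4,-0.4]
    - [4,0,0,4.5,-0.4]
    - [2,0,0,4.5,-0.4]
    - [1.5,0,0,4.5,-0.4]
  newtons: 60

```text
time_s: 7.8
tool_pos: [0.4999, 0.04, 0.0957]
eef_rot: [-180.0, -0.1, 6.8]
ft_force: [1.1, -0.1, 7.8]
grip_width: 0.0197
```

Call:
play_rows:
  motion:
    - [1.5,0,0,0,0]
    - [1.5,0,0,0,0]
  newtons: 80

```text
time_s: 8.05
tool_pos: [0.4999, 0.04, 0.0957]
eef_rot: [-180.0, -0.1, 6.8]
ft_force: [-1.1, 0.5, 10.9]
grip_width: 0.0195
```

Call:
play_rows:
  motion:
    - [1.5,0,0,-2,0]
    - [1.5,0,0,-4,0]
    - [1.5,0,0,-7,0]
    - [1.5,0,0,-11,0]
    - [1.5,0,0,-15,0]
  newtons: 80

```text
time_s: 8.68
tool_pos: [0.4986, 0.0396, 0.2462]
eef_rot: [-180.0, -0.0, 6.8]
ft_force: [1.0, 1.2, -0.9]
grip_width: 0.0191
```

Run:
```python
from h import *
go((.5,.0365,.095,6.7))
snap("side","s6");snap("top","t6")
crop("s6","s6c",160,80,300,200,5.5)
crop("t6","t6c",240,140,400,260,5)
```

```text
at [0.4986 0.0396 0.2462] rpy [-1.80e+02 -2.00e-02  6.77e+00] t 8.68 F [ 1.   1.2 -0.9] w 1.91
(0.5, 0.0365, 0.095, 6.7) -> [ 0.1   0.32 15.12] turn 0.1 dist 15.1
```

View pics/s6c.png

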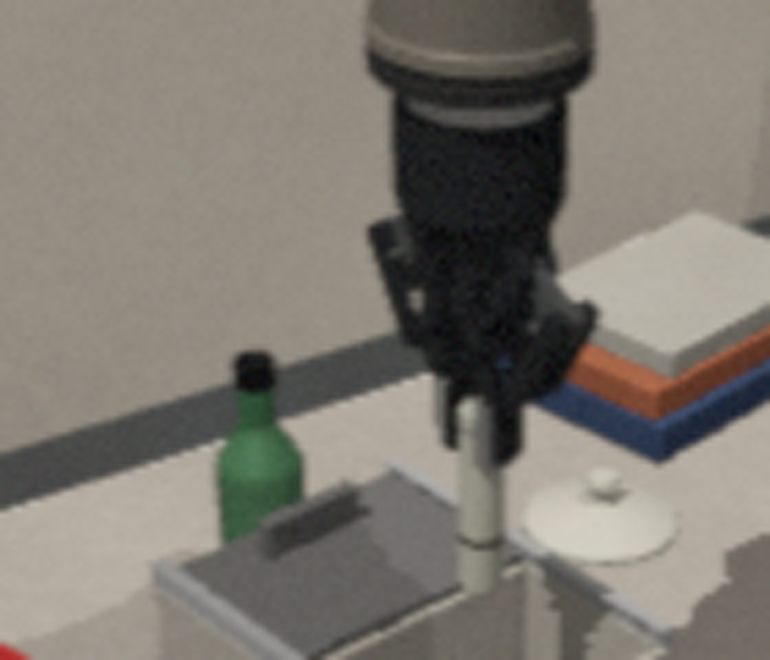

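View pics/t6c.png

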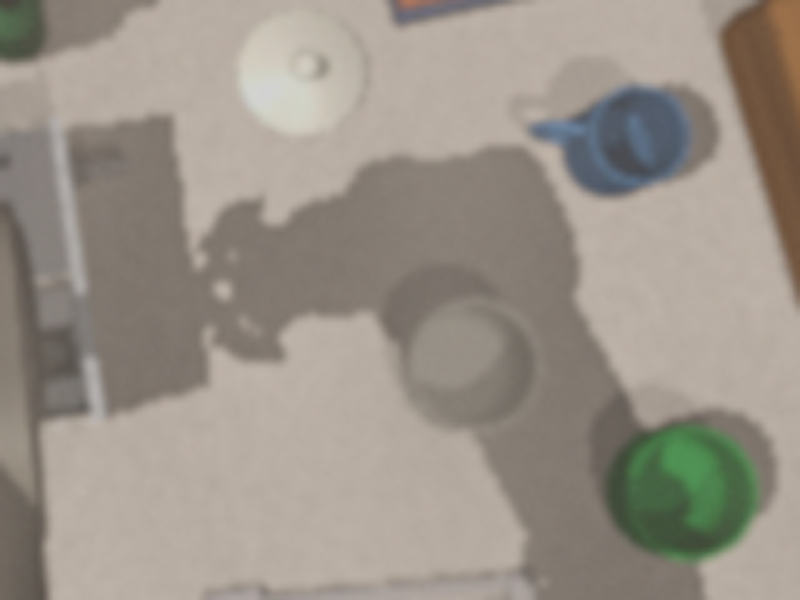

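View pics/s6.png

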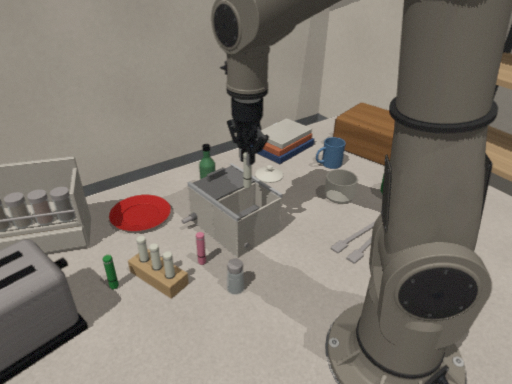

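Run:
```python
from h import *
crop("s6","s6d",310,150,410,260,6)
p=(240+469/5,140+364/5)
print(atz("top",p,.07))
go((.49,-.325,.24,6.7))
```

```text
[ 0.49099433 -0.31953507  0.07      ]
at [0.5006 0.0398 0.2485] rpy [-179.88   -0.34    6.77] t 8.78 F [-0.2 -0.4 -0.8] w 1.94
(0.49, -0.325, 0.24, 6.7) -> [-5.36 36.11  0.74] turn 0.1 dist 36.5
```

View pics/s6d.png

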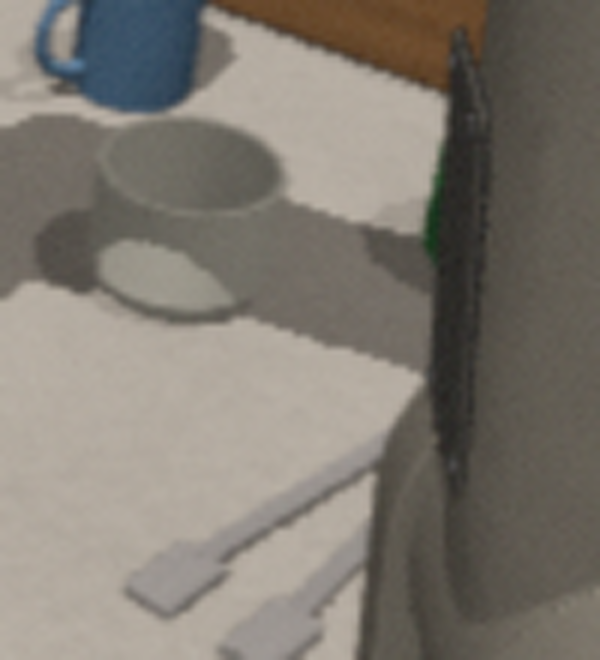

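Call:
play_rows:
  motion:
    - [1.5,-0.9,6,0,0]
    - [1.5,-1.8,12,0,0]
    - [1.5,-2.7,18,0,0]
    - [1.5,-3.6,24,0,0]
    - [1.5,-4.4,30,0,0]

```text
time_s: 9.4
tool_pos: [0.4902, -0.265, 0.2445]
eef_rot: [-180.0, -0.0, 6.8]
ft_force: [1.5, 0.6, -0.5]
grip_width: 0.0192
```

Run:
```python
from h import *
print(atz("side",(341.7,177.7),.075))
snap("side","s7");snap("top","t7")
crop("s7","s7d",290,100,400,240,4)
crop("t7","t7c",260,120,400,260,4)
a=cv2.imread("pics/s7d.png");b=cv2.imread("pics/t7c.png")
cv2.imwrite("pics/j7.png",np.hstack([cv2.resize(a,(380,480)),cv2.resize(b,(400,480))]))
go((.4905,-.322,.24,6.7),(.4905,-.322,.085,6.7))
```

```text
[ 0.48746134 -0.31724113  0.075     ]
at [ 0.4884 -0.2702  0.2448] rpy [1.7982e+02 1.0000e-02 6.3000e+00] t 9.5 F [-0.6  0.3 -0.8] w 1.95
(0.4905, -0.322, 0.24, 6.7) -> [-0.36  5.17  0.49] turn -0.4 dist 5.2
(0.4905, -0.322, 0.085, 6.7) -> [-0.35  5.12 15.99] turn -0.4 dist 16.8
```

View pics/j7.png

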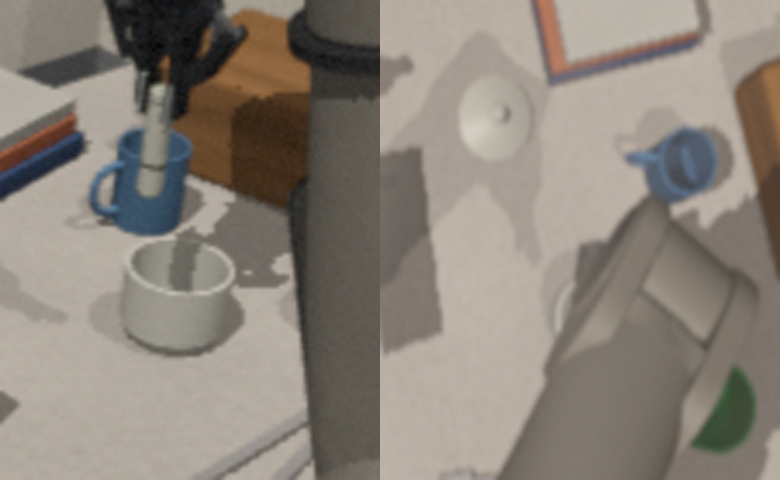

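Call:
play_rows:
  motion:
    - [1.5,-0.3,4.9,0,-0.4]
    - [1.5,-0.3,4.9,5,-0.4]
    - [1.5,-0.3,4.9,10,-0.4]
    - [1.5,-0.3,4.9,14.5,-0.4]
    - [1.5,-0.3,4.9,15.8,-0.4]

```text
time_s: 10.12
tool_pos: [0.492, -0.3117, 0.0843]
eef_rot: [-179.9, 0.2, 7.2]
ft_force: [0.2, -1.0, -0.9]
grip_width: 0.0195
```

Run:
```python
from h import *
snap("side","s8")
crop("s8","s8d",290,100,400,240,4)
go((.489,-.3195,.083,6.7),(.489,-.3195,.25,6.7))
```

```text
at [ 0.4923 -0.3118  0.0843] rpy [-1.7993e+02  1.7000e-01  7.1800e+00] t 10.18 F [-1.   0.6 -2. ] w 1.92
(0.489, -0.3195, 0.083, 6.7) -> [-0.42  0.72  0.13] turn 0.5 dist 0.8
(0.489, -0.3195, 0.25, 6.7) -> [ -0.47   0.7  -16.56] turn 0.5 dist 16.6
```

View pics/s8d.png

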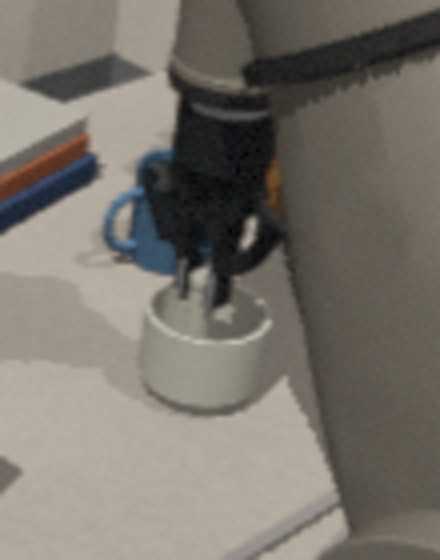

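Call:
play_rows:
  motion:
    - [1.5,-0.2,0.5,0.1,0]
    - [3,-0.2,0.5,0.1,0]
    - [4,-0.2,0.5,0.1,0]
    - [4,-0.2,0.5,-3,0]
    - [4,-0.2,0.5,-7,0]

```text
time_s: 10.8
tool_pos: [0.4917, -0.3173, 0.1573]
eef_rot: [-180.0, 0.0, 7.2]
ft_force: [0.1, 0.7, 0.9]
grip_width: 0.0397
```

Call:
play_rows:
  motion:
    - [4,0,-1,-6,0]
    - [4,0,-6,-10,8]
    - [4,0,-12,-10,16]
    - [4,0,-18,-10,24]
    - [4,0,-24,-10,30]

```text
time_s: 11.42
tool_pos: [0.4671, -0.1122, 0.2573]
eef_rot: [-179.9, -0.0, -21.2]
ft_force: [0.1, 0.5, 0.9]
grip_width: 0.04
```

Run:
```python
from h import *
snap("side","s9");snap("top","t9")
crop("s9","s9d",290,100,400,240,4)
crop("t9","t9c",260,120,400,260,4)
a=cv2.imread("pics/s9d.png");b=cv2.imread("pics/t9c.png")
cv2.imwrite("pics/j9.png",np.hstack([cv2.resize(a,(380,480)),cv2.resize(b,(400,480))]))
crop("s9","s9c",90,220,210,310,6.5)
crop("t9","t9n",130,180,210,260,7)
go((.537,.325,.25,-35),(.4495,.2976,.25,-35))
```

```text
at [ 0.4673 -0.1082  0.2571] rpy [-1.7985e+02  3.0000e-02 -2.0850e+01] t 11.53 F [-0.2 -0.8  0.6] w 4.01
(0.537, 0.325, 0.25, -35) -> [ -8.9  -42.96   0.82] turn 14.2 dist 43.9
(0.4495, 0.2976, 0.25, -35) -> [-16.11 -37.29   0.81] turn 14.2 dist 40.6
```

View pics/j9.png

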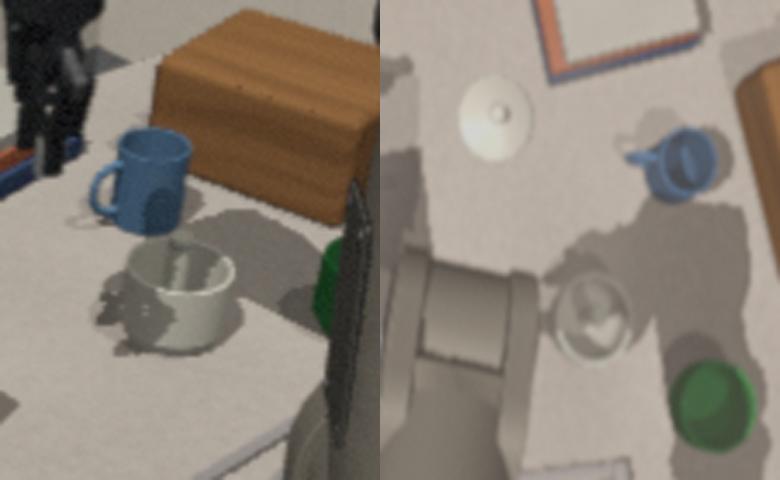

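View pics/s9c.png

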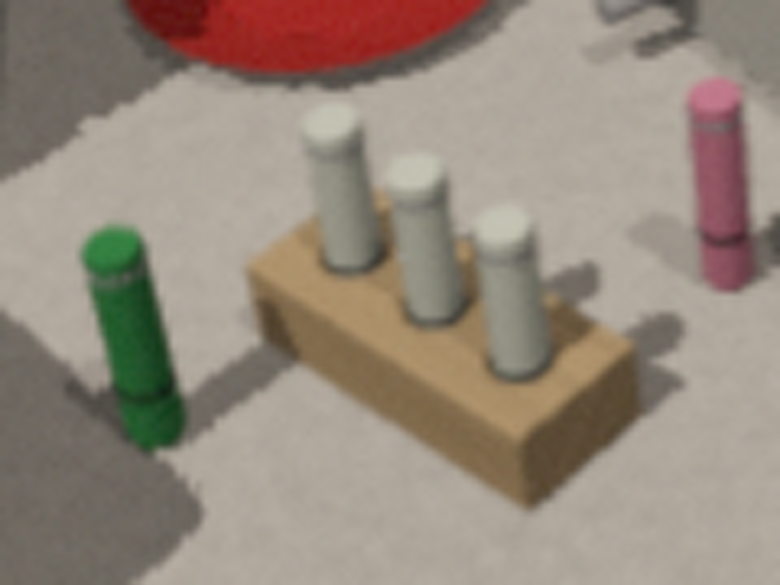

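View pics/t9n.png

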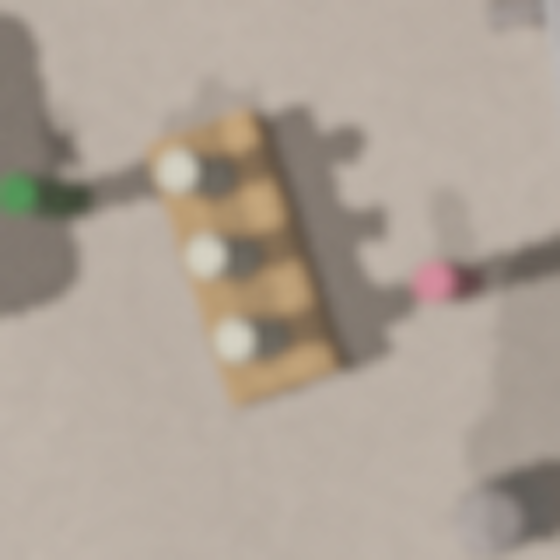

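Run:
```python
from h import *
S=lambda x,y:(90+x/6.5,220+y/6.5); T=lambda x,y:(130+x/7,180+y/7)
for a,b in (((333,126),(178,172)),((417,176),(207,255)),((505,229),(236,340))):
    print(*[q.round(4) if hasattr(q,'round') else q for q in tri(S(*a),T(*b))],atz("side",S(*a),.108).round(4),atz("top",T(*b),.108).round(4))
```

```text
[0.5354 0.3275 0.1035] 0.0009 [0.5305 0.3294 0.108 ] [0.5349 0.3258 0.108 ]
[0.4924 0.313  0.1028] 0.0012 [0.4873 0.3153 0.108 ] [0.492 0.311 0.108]
[0.4487 0.2986 0.1024] 0.0015 [0.4435 0.3012 0.108 ] [0.4484 0.2964 0.108 ]
```

Call:
play_rows:
  motion:
    - [4,-2.4,-5.6,0,3]
    - [4,-4.8,-11.2,0,6]
    - [4,-7.2,-16.8,0,9]
    - [4,-9.6,-22.4,0,12]
    - [4,-12,-28,0,14.2]

```text
time_s: 12.15
tool_pos: [0.4553, 0.1924, 0.2575]
eef_rot: [-179.9, 0.0, -35.2]
ft_force: [0.8, 0.3, 1.0]
grip_width: 0.0399
```

Run:
```python
from h import *
go((.4475,.298,.25,-35),(.4475,.298,.13,-35))
```

```text
at [0.4553 0.1924 0.2575] rpy [-1.7991e+02  1.0000e-02 -3.5220e+01] t 12.15 F [0.8 0.3 1. ] w 3.99
(0.4475, 0.298, 0.25, -35) -> [-6.73 -8.18  0.77] turn -0.2 dist 10.6
(0.4475, 0.298, 0.13, -35) -> [-6.73 -8.16 12.77] turn -0.2 dist 16.6
```

Call:
play_rows:
  motion:
    - [4,-3.4,-4.1,1,0]
    - [4,-6.7,-8.2,4,0]
    - [4,-6.7,-8.2,9,0]
    - [4,-6.7,-8.2,12,0]
    - [4,-6.7,-8.2,12,0]

```text
time_s: 12.78
tool_pos: [0.4473, 0.2952, 0.1356]
eef_rot: [179.8, -0.0, -35.2]
ft_force: [0.3, -0.2, 1.5]
grip_width: 0.04
```

Run:
```python
from h import *
go((.4475,.298,.085,-35))
snap("side","s10"); crop("s10","s10c",90,190,210,310,5)
for z in (.1365,.108):
    p=ctrl.read_state()["tool_pos"].copy(); p[2]=z if z<.11 else p[2]; print((proj("side",p)[0]-[90,190])*5)
```

```text
at [0.4473 0.2952 0.1356] rpy [ 1.798e+02 -2.000e-02 -3.515e+01] t 12.78 F [ 0.3 -0.2  1.5] w 4.0
(0.4475, 0.298, 0.085, -35) -> [-0.15 -0.26  5.06] turn -0.2 dist 5.1
[388.67402461 269.53292335]
[395.04322025 315.90049954]
```

View pics/s10c.png

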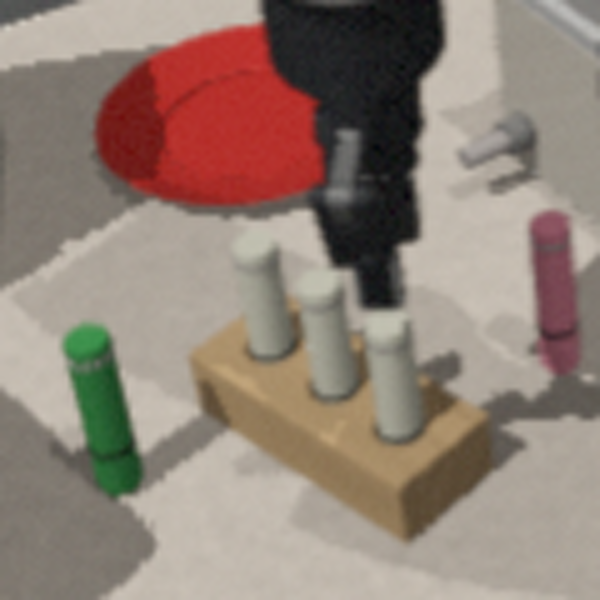

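Call:
play_rows:
  motion:
    - [4,-0.2,-0.2,1.5,0]
    - [4,-0.2,-0.2,3.5,0]
    - [4,-0.2,-0.2,5.1,0]
    - [3,-0.2,-0.2,5.1,0]
    - [1.5,-0.2,-0.2,5.1,0]
  newtons: 40

```text
time_s: 13.45
tool_pos: [0.4477, 0.2991, 0.0863]
eef_rot: [-180.0, -0.0, -35.2]
ft_force: [0.5, -1.0, -0.4]
grip_width: 0.0201
```

Call:
play_rows:
  motion:
    - [1.5,0,0,0,0]
    - [1.5,0,0,0,0]
    - [1.5,0,0,0,0]
  newtons: 100

```text
time_s: 13.82
tool_pos: [0.4476, 0.2993, 0.0863]
eef_rot: [-179.9, -0.0, -35.1]
ft_force: [-0.9, 0.1, 7.1]
grip_width: 0.0185
```

Call:
play_rows:
  motion:
    - [1.5,0,0,-4,0]
    - [1.5,0,0,-9,0]
    - [1.5,0,0,-14,0]
    - [1.5,0,0,-17,0]
    - [1.5,2.7,5,-17,-5]

```text
time_s: 14.45
tool_pos: [0.4414, 0.2453, 0.2578]
eef_rot: [-179.8, -0.1, -29.8]
ft_force: [1.5, -1.5, -0.3]
grip_width: 0.0186
```

Run:
```python
from h import *
go((.505,-.008,.25,-10))
```

```text
at [0.4414 0.2453 0.2578] rpy [-1.7981e+02 -1.2000e-01 -2.9790e+01] t 14.45 F [ 1.5 -1.5 -0.3] w 1.86
(0.505, -0.008, 0.25, -10) -> [18.1  18.83  0.76] turn -19.8 dist 26.1
```

Call:
play_rows:
  motion:
    - [1.5,4,4.2,0,-5]
    - [1.5,8,8.4,0,-10]
    - [1.5,12,12.5,0,-15]
    - [1.5,16,16.6,0,-19.8]
    - [1.5,18.1,18.8,0,-19.8]

```text
time_s: 15.08
tool_pos: [0.5027, -0.0139, 0.2562]
eef_rot: [-180.0, -0.0, -10.4]
ft_force: [-0.9, 0.4, -1.4]
grip_width: 0.0184
```

Run:
```python
from h import *
go((.505,-.008,.25,-10))
snap("side","s11"); crop("s11","s11c",170,90,310,230,5)
p=ctrl.read_state()["tool_pos"].copy()
for X in (p,p-[0,0,.078],(.505,-.008,.057),(.505,-.008,.12)): print((proj("side",X)[0]-[170,90])*5)
```

```text
at [ 0.5027 -0.0139  0.2562] rpy [-1.800e+02 -3.000e-02 -1.043e+01] t 15.07 F [-0.9  0.4 -1.4] w 1.84
(0.505, -0.008, 0.25, -10) -> [ 0.12 -0.62  0.62] turn -0.4 dist 0.9
[469.06090879 309.51538096]
[465.24128376 435.29950072]
[445.90887188 615.97516023]
[448.20036879 526.46705695]
```

View pics/s11c.png

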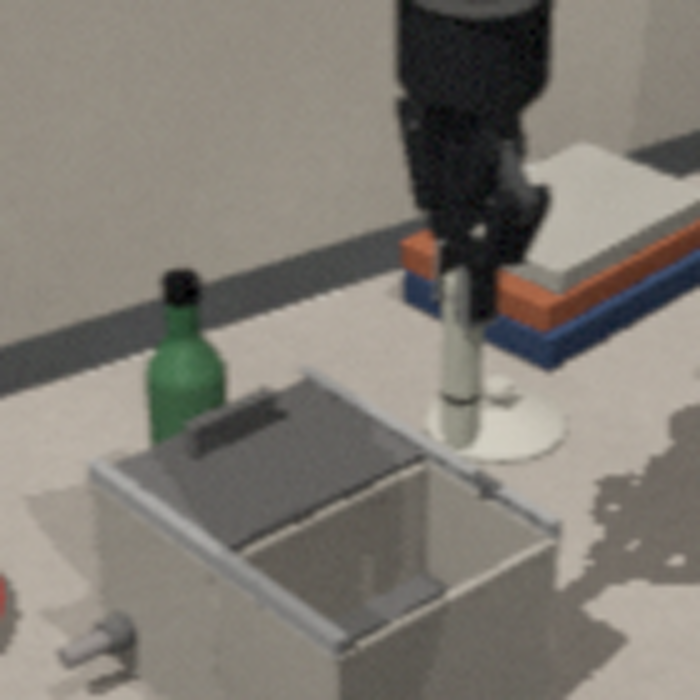

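Call:
play_rows:
  motion:
    - [1.5,0.1,-0.6,3,-0.4]
    - [1.5,0.1,-0.6,7,-0.4]
    - [1.5,0.1,-0.6,9.4,-0.4]
    - [1.5,0.1,-0.6,9.4,-0.4]

```text
time_s: 15.62
tool_pos: [0.5036, -0.0053, 0.1608]
eef_rot: [179.9, 0.1, -10.0]
ft_force: [-0.9, -0.3, -0.3]
grip_width: 0.0185
```

Run:
```python
from h import *
go((.505,-.008,.14,-10))
snap("side","s12"); crop("s12","s12c",210,130,290,220,8)
snap("top","t12"); crop("t12","t12c",190,160,290,250,6)
p=ctrl.read_state()["tool_pos"].copy()
for X in (p,p-[0,0,.078],(.505,-.008,.057),(.505,-.008,.12)): print((proj("side",X)[0]-[210,130])*8)
```

```text
at [ 0.5036 -0.0053  0.1608] rpy [ 1.7988e+02  1.4000e-01 -9.9700e+00] t 15.62 F [-0.9 -0.3 -0.3] w 1.85
(0.505, -0.008, 0.14, -10) -> [0.19 0.24 2.08] turn 0.0 dist 2.1
[393.10566442 422.90371248]
[388.65219247 606.4885301 ]
[393.454195   665.56025636]
[397.12059006 522.34729112]
```

View pics/s12c.png

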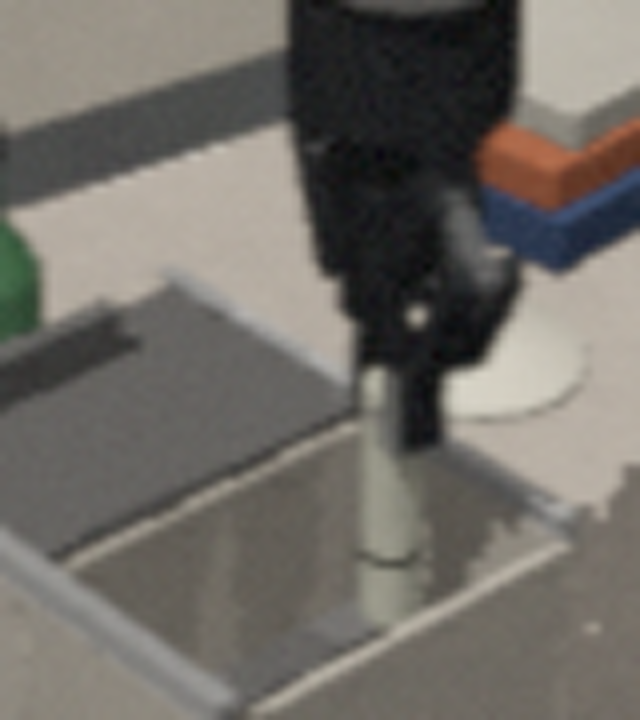

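View pics/t12c.png

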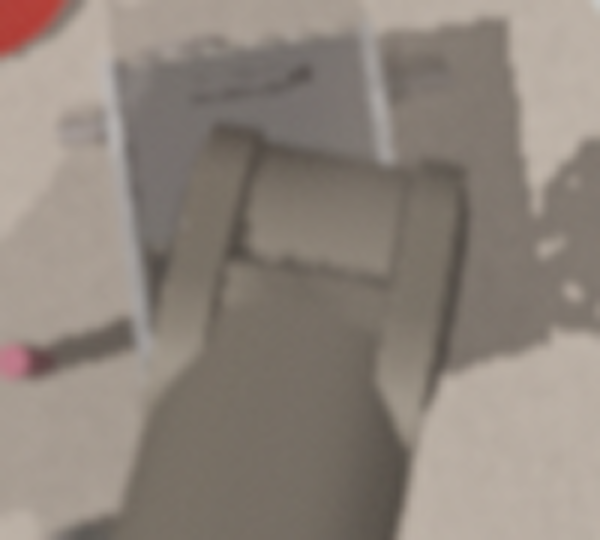

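Call:
play_rows:
  motion:
    - [1.5,0.15,0.22,0.5,0]
    - [1.5,0.15,0.22,1.5,0]
    - [1.5,0.15,0.22,2.5,0]
    - [1.5,0.15,0.22,3.4,0]
    - [1.5,0.15,0.22,3.8,0]

```text
time_s: 16.35
tool_pos: [0.5055, -0.0077, 0.1231]
eef_rot: [179.9, 0.0, -10.0]
ft_force: [-0.2, 0.1, -0.2]
grip_width: 0.019
```

Call:
play_rows:
  motion:
    - [1.5,0,0,0.5,0]
    - [1.5,0,0,1,0]
    - [1.5,0,0,1.5,0]
    - [1.5,0,0,2,0]
    - [1.5,0,0,2.4,0]
  newtons: 120

```text
time_s: 16.98
tool_pos: [0.5068, -0.0078, 0.1003]
eef_rot: [-180.0, -0.1, -10.0]
ft_force: [-0.2, -1.2, 12.2]
grip_width: 0.0185
```

Call:
play_rows:
  motion:
    - [1.5,0,0,0.2,0]
    - [1.5,0,0,0.4,0]
    - [1.5,0,0,0.5,0]
    - [1.5,0,0,0.5,0]

```text
time_s: 17.48
tool_pos: [0.5084, -0.008, 0.0978]
eef_rot: [-179.8, -0.2, -10.0]
ft_force: [-12.0, -1.0, 69.6]
grip_width: 0.0186
```

Call:
play_rows:
  motion:
    - [1.5,0,0,-0.4,0]
    - [3,-0.1,0,-0.4,0]
    - [3.2,-0.1,0,-0.4,0]
    - [3.2,-0.1,0,-3,0]
    - [3.2,-0.1,0,-7,0]

```text
time_s: 18.1
tool_pos: [0.504, -0.0076, 0.1647]
eef_rot: [179.9, 0.1, -10.0]
ft_force: [0.3, 0.5, 0.9]
grip_width: 0.032
```

Call:
play_rows:
  motion:
    - [4,0,0,-6,0]
    - [4,-1,-6,-9,6]
    - [4,-2.5,-12,-9,12]
    - [4,-4,-18,-9,18]
    - [4,-5,-24,-9,25]

```text
time_s: 18.73
tool_pos: [0.4963, 0.2382, 0.2549]
eef_rot: [-180.0, 0.0, -35.1]
ft_force: [1.6, 0.2, 0.8]
grip_width: 0.0401
```

Run:
```python
from h import *
go((.491,.3135,.25,-35),(.491,.3135,.13,-35))
snap("side","s13"); crop("s13","s13c",160,130,300,230,5.5)
snap("top","t13"); crop("t13","t13c",190,160,290,250,6)
```

```text
at [0.4963 0.2382 0.2549] rpy [-1.7997e+02  3.0000e-02 -3.5120e+01] t 18.73 F [1.6 0.2 0.8] w 4.01
(0.491, 0.3135, 0.25, -35) -> [-4.77 -5.85  0.49] turn -0.1 dist 7.6
(0.491, 0.3135, 0.13, -35) -> [-4.76 -5.85 12.49] turn -0.1 dist 14.6
```

View pics/s13c.png

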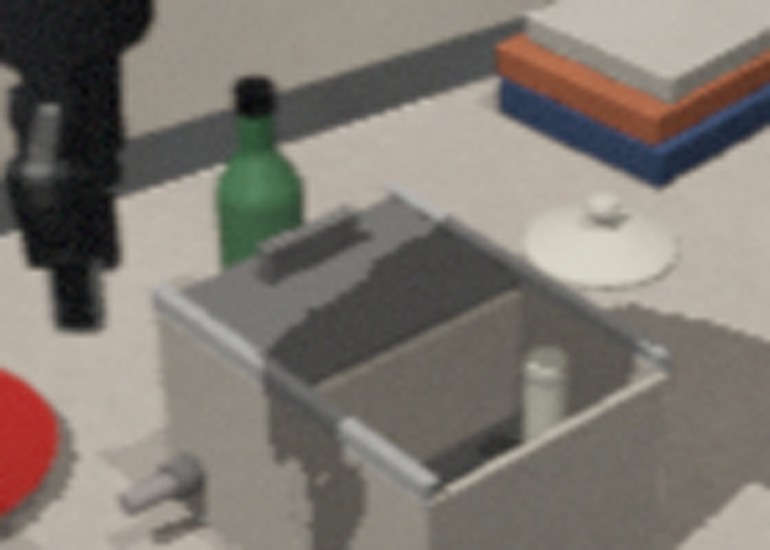

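View pics/t13c.png

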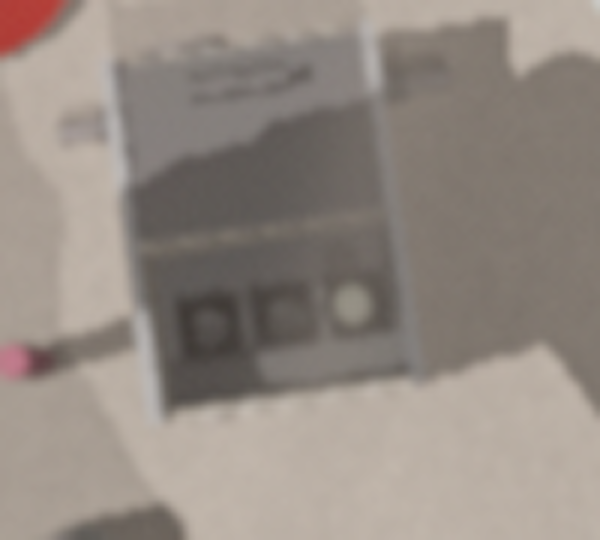

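Run:
```python
from h import *
print(tri((160+545/5.5,130+362/5.5),(190+352/6,160+304/6)))
```

```text
(array([ 0.50575835, -0.00808739,  0.11761696]), np.float64(0.0022193686548987036))
```

Call:
play_rows:
  motion:
    - [4,-2.4,-3,1,0]
    - [4,-4.8,-5.9,4,0]
    - [4,-4.8,-5.9,9,0]
    - [4,-4.8,-5.9,12,0]
    - [4,-4.8,-5.9,12,0]

```text
time_s: 19.45
tool_pos: [0.4904, 0.3108, 0.1328]
eef_rot: [179.7, 0.0, -35.0]
ft_force: [0.8, 0.1, 0.7]
grip_width: 0.04
```

Run:
```python
from h import *
go((.491,.3135,.086,-35))
```

```text
at [0.4904 0.3108 0.1328] rpy [179.75   0.   -34.95] t 19.45 F [0.8 0.1 0.7] w 4.0
(0.491, 0.3135, 0.086, -35) -> [-0.11 -0.28  4.68] turn 0.0 dist 4.7
```

Call:
play_rows:
  motion:
    - [4,-0.1,-0.2,1.5,0]
    - [4,-0.1,-0.2,3.5,0]
    - [4,-0.1,-0.2,4.7,0]
    - [3,-0.1,-0.2,4.7,0]
    - [1.5,-0.1,-0.2,4.7,0]
  newtons: 40

```text
time_s: 20.08
tool_pos: [0.4921, 0.3138, 0.0881]
eef_rot: [-180.0, -0.0, -35.0]
ft_force: [-0.1, 0.1, -0.6]
grip_width: 0.0203
```

Call:
play_rows:
  motion:
    - [1.5,0,0,0,0]
    - [1.5,0,0,0,0]
    - [1.5,0,0,0,0]
  newtons: 100

```text
time_s: 20.45
tool_pos: [0.492, 0.3141, 0.0881]
eef_rot: [-180.0, -0.0, -34.9]
ft_force: [-0.3, 0.4, 3.9]
grip_width: 0.0184
```

Call:
play_rows:
  motion:
    - [1.5,0,0,-4,0]
    - [1.5,0,0,-9,0]
    - [1.5,0,0,-14,0]
    - [1.5,0,0,-17,0]
    - [1.5,2.7,5,-17,-5]

```text
time_s: 21.08
tool_pos: [0.4861, 0.2604, 0.2596]
eef_rot: [-179.8, -0.1, -29.6]
ft_force: [1.5, -2.1, -0.8]
grip_width: 0.0189
```

Run:
```python
from h import *
go((.501,.038,.25,-10))
```

```text
at [0.4861 0.2604 0.2596] rpy [-1.7984e+02 -1.3000e-01 -2.9560e+01] t 21.07 F [ 1.5 -2.1 -0.8] w 1.89
(0.501, 0.038, 0.25, -10) -> [12.27 18.61  0.93] turn -19.6 dist 22.3
```

Call:
play_rows:
  motion:
    - [1.5,3.3,5,0,-5]
    - [1.5,6.6,10,0,-10]
    - [1.5,9.9,15,0,-15]
    - [1.5,12.3,18.1,0,-19.6]
    - [1.5,12.3,18.1,2,-19.6]

```text
time_s: 21.7
tool_pos: [0.5023, 0.0361, 0.2388]
eef_rot: [-179.9, -0.1, -10.5]
ft_force: [0.8, 0.8, -1.2]
grip_width: 0.0183
```

Run:
```python
from h import *
go((.501,.038,.16,-10))
```

```text
at [0.5023 0.0361 0.2388] rpy [-1.7989e+02 -1.4000e-01 -1.0540e+01] t 21.7 F [ 0.8  0.8 -1.2] w 1.83
(0.501, 0.038, 0.16, -10) -> [-0.18 -0.15  7.88] turn -0.5 dist 7.9
```

Call:
play_rows:
  motion:
    - [1.5,0,0,3,-0.5]
    - [1.5,0,0,7,-0.5]
    - [1.5,0,0,7.6,-0.5]
    - [1.5,0,0,7.6,-0.5]

```text
time_s: 22.2
tool_pos: [0.5018, 0.0389, 0.1625]
eef_rot: [180.0, -0.0, -9.9]
ft_force: [-0.4, -0.3, 0.1]
grip_width: 0.0184
```

Run:
```python
from h import *
go((.501,.038,.125,-10))
```

```text
at [0.5018 0.0389 0.1625] rpy [ 1.7996e+02 -1.0000e-02 -9.8700e+00] t 22.2 F [-0.4 -0.3  0.1] w 1.84
(0.501, 0.038, 0.125, -10) -> [-0.06  0.1   3.75] turn 0.1 dist 3.8
```

Call:
play_rows:
  motion:
    - [1.5,-0.1,0.1,1,0]
    - [1.5,-0.1,0.1,2,0]
    - [1.5,-0.1,0.1,3,0]
    - [1.5,-0.1,0.1,3.8,0]
    - [1.5,-0.1,0.1,3.8,0]

```text
time_s: 22.82
tool_pos: [0.5, 0.0381, 0.1232]
eef_rot: [179.9, 0.0, -9.9]
ft_force: [-0.3, -0.5, -0.8]
grip_width: 0.0183
```

Call:
play_rows:
  motion:
    - [1.5,0,0,0.5,0]
    - [1.5,0,0,1,0]
    - [1.5,0,0,1.5,0]
    - [1.5,0,0,2,0]
    - [1.5,0,0,2.5,0]
  newtons: 120

```text
time_s: 23.45
tool_pos: [0.5016, 0.0384, 0.0996]
eef_rot: [-179.9, -0.1, -9.8]
ft_force: [-7.4, -0.1, 91.2]
grip_width: 0.0176
```

Call:
play_rows:
  motion:
    - [1.5,0,0,-0.5,0]
    - [3,-0.1,0,-0.5,0]
    - [3.2,-0.1,0,-0.5,0]
    - [3.2,-0.1,0,-3,0]
    - [3.2,-0.1,0,-7,0]

```text
time_s: 24.08
tool_pos: [0.4987, 0.0383, 0.1689]
eef_rot: [179.9, 0.1, -9.9]
ft_force: [0.7, 0.2, 0.8]
grip_width: 0.0319
```

Call:
play_rows:
  motion:
    - [4,0,0,-6,0]
    - [4,0,-6,-9,6]
    - [4,0,-12,-9,12]
    - [4,0,-18,-9,18]
    - [4,0,-24,-9,25]

```text
time_s: 24.7
tool_pos: [0.5404, 0.2774, 0.2588]
eef_rot: [-180.0, 0.0, -35.0]
ft_force: [0.6, 0.0, 0.5]
grip_width: 0.0399
```

Run:
```python
from h import *
go((.535,.328,.25,-35),(.535,.328,.13,-35))
snap("side","s14"); crop("s14","s14c",160,130,300,230,5.5)
snap("top","t14"); crop("t14","t14c",190,160,290,250,6)
```

```text
at [0.5404 0.2774 0.2588] rpy [-1.7998e+02  1.0000e-02 -3.5010e+01] t 24.7 F [0.6 0.  0.5] w 3.99
(0.535, 0.328, 0.25, -35) -> [-3.34 -3.83  0.89] turn -0.0 dist 5.2
(0.535, 0.328, 0.13, -35) -> [-3.34 -3.83 12.89] turn -0.0 dist 13.9
```

View pics/s14c.png

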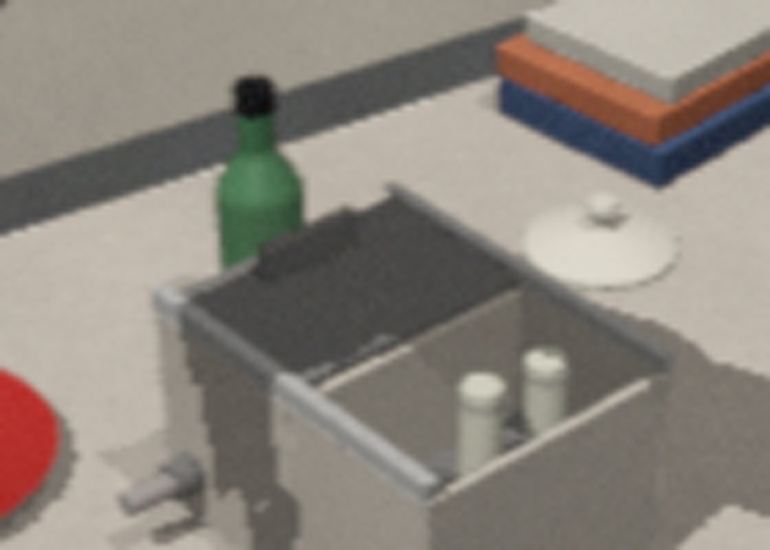

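View pics/t14c.png

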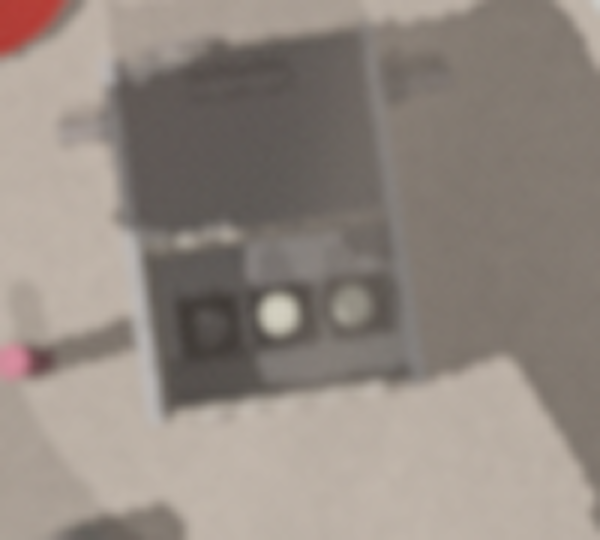

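Run:
```python
from h import *
ims=[cv2.imread(f"pics/{n}.png")[190:230,230:275] for n in("s3","s4","s13","s14")]
cv2.imwrite("pics/cmp.png",np.hstack([cv2.resize(i,None,fx=4.4,fy=12,interpolation=cv2.INTER_CUBIC) for i in ims]))
```

```text
(no output)
```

View pics/cmp.png

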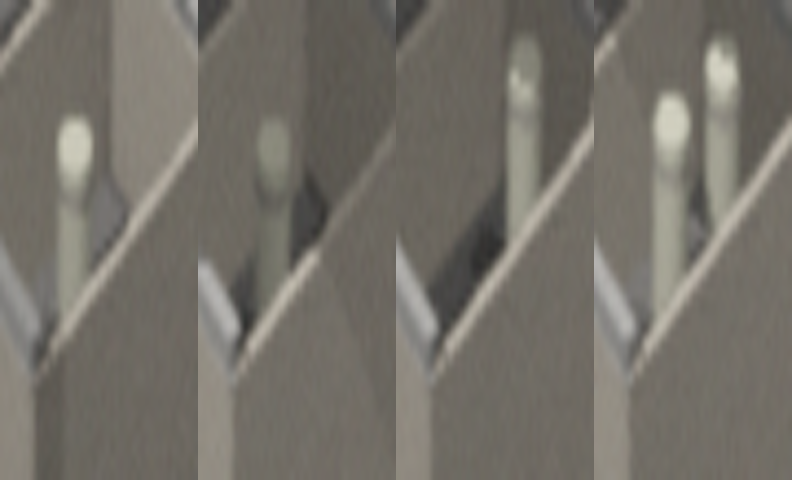

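Run:
```python
from h import *
a=np.radians(6.75)
p2=np.array([.5,.038,.12]);p1=p2+.046*np.array([np.sin(a),-np.cos(a),0]);p3=2*p2-p1
for p in(p1,p2,p3,p2+[0,0,.006]): print(proj("side",p)[0]-[230,190],proj("top",p)[0])
```

```text
[29.46147252  5.26046606] [248.28134982 210.55825791]
[16.99648566 11.69496846] [235.34519474 212.4015205 ]
[ 3.95388585 18.42774893] [222.42352213 214.23921509]
[17.0046921   9.91201802] [235.23200404 212.3559214 ]
```

Call:
play_rows:
  motion:
    - [4,-1.7,-2,1,0]
    - [4,-3.4,-4,4,0]
    - [4,-3.4,-4,9,0]
    - [4,-3.4,-4,12.5,0]
    - [4,-3.4,-4,12.5,0]

```text
time_s: 25.42
tool_pos: [0.534, 0.3266, 0.1316]
eef_rot: [179.8, 0.0, -34.9]
ft_force: [0.1, -0.8, 0.2]
grip_width: 0.0401
```

Run:
```python
from h import *
go((.5355,.3285,.084,-35))
```

```text
at [0.534  0.3266 0.1316] rpy [ 1.7975e+02  5.0000e-02 -3.4850e+01] t 25.43 F [ 0.1 -0.8  0.2] w 4.01
(0.5355, 0.3285, 0.084, -35) -> [ 0.02 -0.27  4.76] turn 0.1 dist 4.8
```

Call:
play_rows:
  motion:
    - [4,0,-0.2,1.5,0]
    - [4,0,-0.2,3.5,0]
    - [4,0,-0.2,4.9,0]
    - [3,0,-0.2,4.9,0]
    - [1.5,0,-0.2,4.9,0]
  newtons: 40

```text
time_s: 26.05
tool_pos: [0.5368, 0.3288, 0.0851]
eef_rot: [-180.0, -0.0, -34.9]
ft_force: [0.3, 0.0, -1.2]
grip_width: 0.0204
```

Call:
play_rows:
  motion:
    - [1.5,0,0,0,0]
    - [1.5,0,0,0,0]
    - [1.5,0,0,0,0]
  newtons: 100

```text
time_s: 26.42
tool_pos: [0.5366, 0.329, 0.085]
eef_rot: [-180.0, -0.0, -34.8]
ft_force: [-0.4, 1.3, 1.6]
grip_width: 0.0191
```

Call:
play_rows:
  motion:
    - [1.5,0,0,-4,0]
    - [1.5,0,0,-9,0]
    - [1.5,0,0,-14,0]
    - [1.5,0,0,-17,0]
    - [1.5,2.7,5,-17,-5]

```text
time_s: 27.05
tool_pos: [0.5308, 0.2757, 0.2565]
eef_rot: [-179.8, -0.1, -29.4]
ft_force: [1.7, -2.8, -1.2]
grip_width: 0.0185
```

Run:
```python
from h import *
go((.4955,.084,.25,-10))
```

```text
at [0.5308 0.2757 0.2565] rpy [-1.7984e+02 -1.3000e-01 -2.9440e+01] t 27.05 F [ 1.7 -2.8 -1.2] w 1.85
(0.4955, 0.084, 0.25, -10) -> [ 6.34 18.43  0.62] turn -19.4 dist 19.5
```

Call:
play_rows:
  motion:
    - [1.5,2,5.5,0,-6]
    - [1.5,4,11,0,-12]
    - [1.5,6,16.4,0,-18]
    - [1.5,6.3,18,0,-19.4]
    - [1.5,6.3,18,2,-19.4]

```text
time_s: 27.68
tool_pos: [0.4956, 0.0843, 0.2358]
eef_rot: [-179.8, -0.1, -10.5]
ft_force: [-0.1, 1.0, -1.3]
grip_width: 0.0187
```

Call:
play_rows:
  motion:
    - [1.5,0,0,3,0]
    - [1.5,0,0,6,0]
    - [1.5,0,0,7.4,0]
    - [1.5,0,0,7.4,0]

```text
time_s: 28.18
tool_pos: [0.495, 0.0849, 0.1605]
eef_rot: [179.9, 0.0, -10.5]
ft_force: [0.5, -0.1, -0.9]
grip_width: 0.0185
```

Run:
```python
from h import *
go((.4955,.084,.122,-10))
```

```text
at [0.495  0.0849 0.1605] rpy [ 1.7991e+02  4.0000e-02 -1.0460e+01] t 28.18 F [ 0.5 -0.1 -0.9] w 1.85
(0.4955, 0.084, 0.122, -10) -> [0.07 0.08 3.85] turn -0.5 dist 3.9
```

Call:
play_rows:
  motion:
    - [1.5,0.1,0.1,1,0]
    - [1.5,0.1,0.1,2,0]
    - [1.5,0.1,0.1,3,0]
    - [1.5,0.1,0.1,3.8,0]
    - [1.5,0.1,0.1,3.8,0]

```text
time_s: 28.8
tool_pos: [0.4956, 0.0835, 0.1222]
eef_rot: [179.9, 0.0, -10.5]
ft_force: [0.5, -0.3, -0.0]
grip_width: 0.0189
```

Call:
play_rows:
  motion:
    - [1.5,0,0,0.3,0]
    - [1.5,0,0,0.6,0]
    - [1.5,0,0,0.9,0]
    - [1.5,0,0,1.2,0]
    - [1.5,0,0,1.5,0]
  newtons: 120

```text
time_s: 29.42
tool_pos: [0.497, 0.0839, 0.1084]
eef_rot: [-180.0, -0.1, -10.4]
ft_force: [-1.5, 0.2, 12.1]
grip_width: 0.0186
```

Call:
play_rows:
  motion:
    - [1.5,0,0,0.3,0]
    - [1.5,0,0,0.6,0]
    - [1.5,0,0,0.8,0]
    - [1.5,0,0,1,0]
  newtons: 120

```text
time_s: 29.92
tool_pos: [0.4967, 0.0839, 0.0983]
eef_rot: [-180.0, -0.1, -10.4]
ft_force: [-1.0, 0.2, 10.1]
grip_width: 0.0185
```

Call:
play_rows:
  motion:
    - [1.5,0,0,0.1,0]
    - [1.5,0,0,0.2,0]
    - [1.5,0,0,0.2,0]

```text
time_s: 30.3
tool_pos: [0.4971, 0.084, 0.0968]
eef_rot: [-179.9, -0.1, -10.5]
ft_force: [-2.2, 0.8, 23.6]
grip_width: 0.0183
```

Call:
play_rows:
  motion:
    - [1.5,0,0,0.1,0]
    - [1.5,0,0,-0.1,0]
    - [3.2,0,0,-0.1,0]
    - [3.2,0,0,-0.1,0]
    - [3.2,0,0,-4,0]

```text
time_s: 30.92
tool_pos: [0.4946, 0.0833, 0.1346]
eef_rot: [179.8, 0.2, -10.4]
ft_force: [0.6, 0.1, 1.0]
grip_width: 0.032
```

Call:
play_rows:
  motion:
    - [3,0,0,-4,0]
    - [2,0,0,-8,0]
    - [1,0,-5,-10,0]
    - [0,0,-11,-11,0]
    - [0,0,-17,-11,0]

```text
time_s: 31.55
tool_pos: [0.5272, 0.2533, 0.2467]
eef_rot: [-179.9, -0.0, -10.4]
ft_force: [-0.4, -0.9, 0.9]
grip_width: -0.0001
```

Run:
```python
from h import *
go((.5,.038,.25,-10))
snap("side","s15");snap("top","t15")
i=cv2.imread("pics/s15.png")[190:230,230:275]
cv2.imwrite("pics/c15.png",cv2.resize(i,None,fx=12,fy=12,interpolation=cv2.INTER_CUBIC))
crop("t15","t15c",190,160,290,250,6)
```

```text
at [0.5272 0.2533 0.2467] rpy [-1.7991e+02 -5.0000e-02 -1.0430e+01] t 31.55 F [-0.4 -0.9  0.9] w -0.01
(0.5, 0.038, 0.25, -10) -> [ 1.22 21.66 -0.37] turn -0.4 dist 21.7
```

View pics/c15.png

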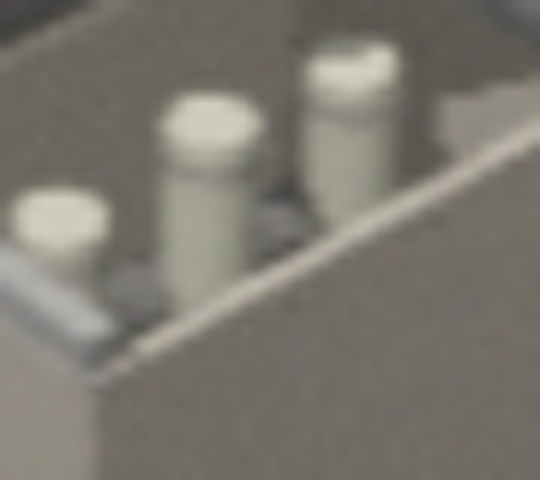

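View pics/t15c.png

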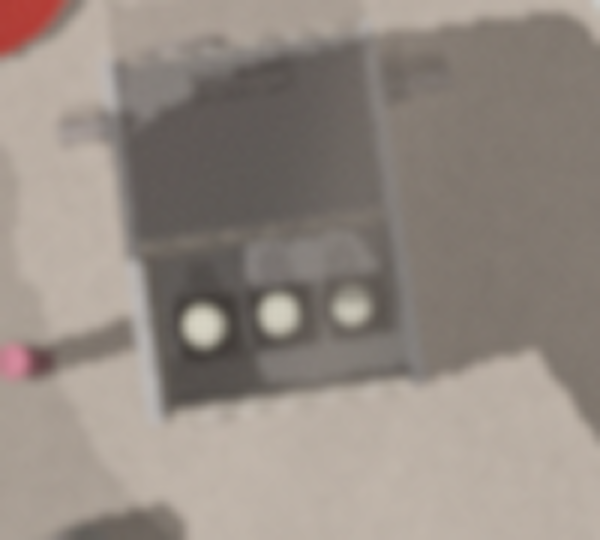

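Call:
play_rows:
  motion:
    - [0,0.3,6,0,0]
    - [0,0.6,12,0,0]
    - [0,0.9,18,0,0]
    - [0,1.2,21.4,2,0]
    - [0,1.2,21.4,5,0]

```text
time_s: 32.28
tool_pos: [0.4998, 0.0359, 0.1959]
eef_rot: [-179.9, -0.1, -10.7]
ft_force: [0.5, 1.2, -0.2]
grip_width: 0.0001
```

Run:
```python
from h import *
go((.501,.0385,.13,-10))
```

```text
at [0.4998 0.0359 0.1959] rpy [-1.7991e+02 -9.0000e-02 -1.0650e+01] t 32.27 F [ 0.5  1.2 -0.2] w 0.01
(0.501, 0.0385, 0.13, -10) -> [ 0.06 -0.26  6.59] turn -0.7 dist 6.6
```

Call:
play_rows:
  motion:
    - [0,0.05,-0.1,3,0]
    - [0,0.05,-0.1,5.5,0]
    - [0,0.05,-0.1,6.5,0]
    - [0,0.05,-0.1,6.9,0]
    - [0,0.05,-0.1,6.9,0]

```text
time_s: 32.9
tool_pos: [0.5007, 0.0393, 0.1273]
eef_rot: [180.0, -0.0, -10.4]
ft_force: [0.2, 0.2, -0.2]
grip_width: -0.0002
```

Call:
play_rows:
  motion:
    - [0,0,0,0.2,0]
    - [0,0,0,0.4,0]

```text
time_s: 33.15
tool_pos: [0.5015, 0.0396, 0.1238]
eef_rot: [-179.9, -0.1, -10.4]
ft_force: [0.2, 0.8, 10.7]
grip_width: -0.0001
```

Contact and sliding at ~11 N; continue to 0.120.

Call:
play_rows:
  motion:
    - [0,0,0,0.15,0]
    - [0,0,0,0.3,0]
    - [0,0,0,0.4,0]
    - [0,0,0,0.4,0]

```text
time_s: 33.65
tool_pos: [0.5018, 0.0396, 0.12]
eef_rot: [-179.9, -0.1, -10.4]
ft_force: [0.7, 1.3, 14.3]
grip_width: 0.0
```

Call:
play_rows:
  motion:
    - [0,0,0,0.1,0]
    - [0,0,0,0.2,0]
    - [0,0,0,0.2,0]

```text
time_s: 34.02
tool_pos: [0.504, 0.0398, 0.1197]
eef_rot: [-179.8, -0.4, -10.4]
ft_force: [-1.5, 0.9, 42.6]
grip_width: -0.0
```

Call:
play_rows:
  motion:
    - [0,0,0,-1.5,0]
    - [0,0,0,-3,0]
    - [0,0,0,-3,0]

```text
time_s: 34.4
tool_pos: [0.501, 0.0396, 0.1479]
eef_rot: [-179.9, -0.1, -10.4]
ft_force: [0.3, 0.3, -1.0]
grip_width: 0.0001
```

Run:
```python
from h import *
go((.4955,.084,.15,-10.4),(.4955,.084,.125,-10.4))
```

```text
at [0.501  0.0396 0.1479] rpy [-1.7994e+02 -9.0000e-02 -1.0420e+01] t 34.4 F [ 0.3  0.3 -1. ] w 0.01
(0.4955, 0.084, 0.15, -10.4) -> [-1.35 -4.27 -0.21] turn -0.0 dist 4.5
(0.4955, 0.084, 0.125, -10.4) -> [-1.35 -4.27  2.29] turn -0.0 dist 5.0
```

Call:
play_rows:
  motion:
    - [0,-1.3,-4.2,0,0]
    - [0,-1.3,-4.2,1,0]
    - [0,-1.3,-4.2,2.2,0]
    - [0,-1.3,-4.2,2.5,0]
    - [0,-1.3,-4.2,2.6,0]

```text
time_s: 35.02
tool_pos: [0.4955, 0.0818, 0.1205]
eef_rot: [180.0, -0.0, -10.5]
ft_force: [0.3, -0.0, 5.1]
grip_width: 0.0002
```

Call:
play_rows:
  motion:
    - [0,0,0,0.1,0]
    - [0,0,0,0.2,0]
    - [0,0,0,0.3,0]
    - [0,0,0,0.3,0]

```text
time_s: 35.52
tool_pos: [0.498, 0.0829, 0.1198]
eef_rot: [-179.8, -0.2, -10.5]
ft_force: [-0.6, 2.1, 36.9]
grip_width: -0.0002
```

T3 is home (top at 0.120). Now check T1 the same way.

Call:
play_rows:
  motion:
    - [0,0,0,-2,0]
    - [0,0,0,-4,0]
    - [0,0,0,-4,0]

```text
time_s: 35.9
tool_pos: [0.4959, 0.0826, 0.1586]
eef_rot: [-179.9, -0.1, -10.5]
ft_force: [-0.4, 0.0, -0.8]
grip_width: -0.0001
```

Run:
```python
from h import *
go((.506,-.008,.155,-10.4))
```

```text
at [0.4959 0.0826 0.1586] rpy [-1.7995e+02 -8.0000e-02 -1.0480e+01] t 35.9 F [-0.4  0.  -0.8] w -0.01
(0.506, -0.008, 0.155, -10.4) -> [2.64 8.72 0.36] turn -0.1 dist 9.1
```

Call:
play_rows:
  motion:
    - [0,1.3,4.4,0,0]
    - [0,2.6,8.7,0,0]
    - [0,2.6,8.7,2,0]
    - [0,2.6,8.7,3.4,0]
    - [0,2.6,8.7,3.6,0]

```text
time_s: 36.52
tool_pos: [0.5043, -0.0073, 0.1207]
eef_rot: [179.9, 0.1, -10.4]
ft_force: [-0.1, -0.1, 0.6]
grip_width: -0.0003
```

Call:
play_rows:
  motion:
    - [0,0,0,0.2,0]
    - [0,0,0,0.3,0]
    - [0,0,0,0.3,0]

```text
time_s: 36.9
tool_pos: [0.5063, -0.0069, 0.12]
eef_rot: [-180.0, -0.1, -10.4]
ft_force: [-1.4, 0.4, 15.4]
grip_width: -0.0002
```

Call:
play_rows:
  motion:
    - [0,0,0,-4,0]
    - [1,0,0,-9,0]
    - [4,1,-5,-11,-6]
    - [4,2,-11,-12,-12]
    - [4,3,-17,-12,-17]

```text
time_s: 37.52
tool_pos: [0.5662, 0.1571, 0.2404]
eef_rot: [-179.9, -0.1, 6.8]
ft_force: [0.5, -0.2, -0.4]
grip_width: 0.0404
```

Run:
```python
from h import *
go((.632,.05,.18,6.7),(.632,.05,.1395,6.7))
snap("side","s16");snap("top","t16")
i=cv2.imread("pics/s16.png")[190:230,230:275]
a=cv2.resize(i,None,fx=9,fy=12,interpolation=cv2.INTER_CUBIC)
b=cv2.resize(cv2.imread("pics/s16.png")[140:230,300:380],(380,480),interpolation=cv2.INTER_CUBIC)
cv2.imwrite("pics/c16.png",np.hstack([a,b]))
crop("t16","t16c",180,140,370,260,4.2)
```

```text
at [0.5662 0.1571 0.2404] rpy [-1.7992e+02 -1.3000e-01  6.8000e+00] t 37.52 F [ 0.5 -0.2 -0.4] w 4.04
(0.632, 0.05, 0.18, 6.7) -> [ 5.25 11.42  6.04] turn 0.1 dist 13.9
(0.632, 0.05, 0.1395, 6.7) -> [ 5.24 11.43 10.09] turn 0.1 dist 16.1
```

View pics/c16.png

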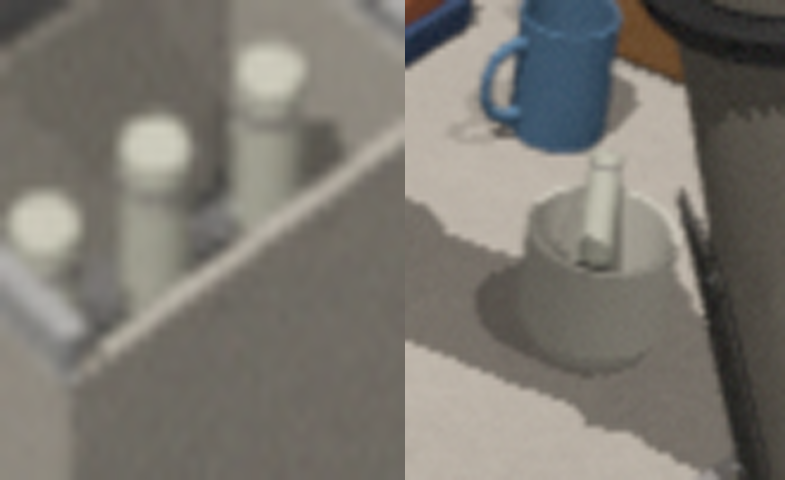

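View pics/t16c.png

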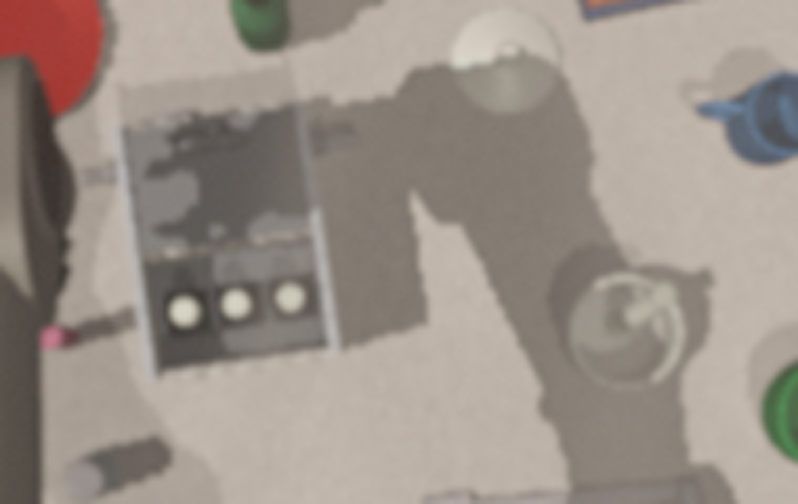

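Call:
play_rows:
  motion:
    - [4,2.6,5.7,0,0]
    - [4,5.2,11.4,1,0]
    - [4,5.2,11.4,5,0]
    - [4,5.2,11.4,6,0]
    - [4,5.2,11.4,6,0]

```text
time_s: 38.25
tool_pos: [0.6298, 0.0481, 0.179]
eef_rot: [180.0, 0.0, 6.6]
ft_force: [0.1, -1.4, 0.0]
grip_width: 0.0398
```

Run:
```python
from h import *
go((.632,.05,.1395,6.7))
snap("side","s17");crop("s17","s17c",170,100,270,220,6)
```

```text
at [0.6298 0.0481 0.179 ] rpy [1.7998e+02 4.0000e-02 6.6300e+00] t 38.25 F [ 0.1 -1.4  0. ] w 3.98
(0.632, 0.05, 0.1395, 6.7) -> [ 0.24 -0.17  3.95] turn -0.1 dist 4.0
```

View pics/s17c.png

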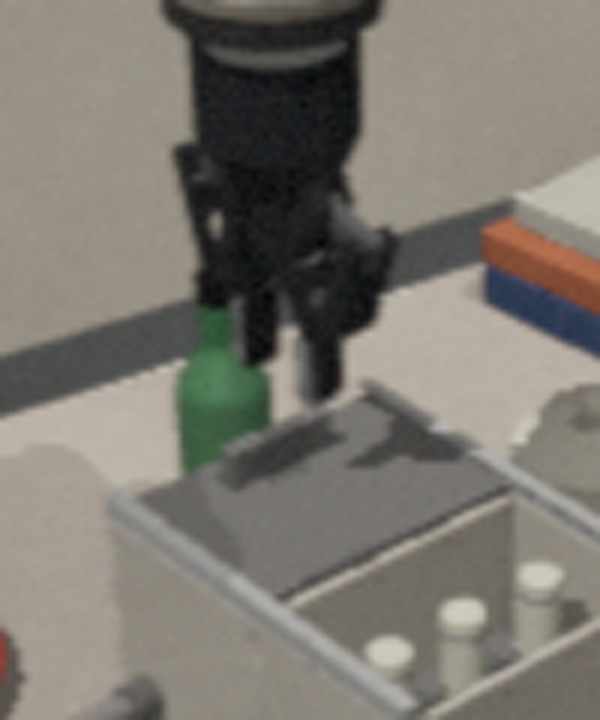

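Call:
play_rows:
  motion:
    - [4,0.2,-0.1,2,0]
    - [4,0.2,-0.1,3.5,0]
    - [4,0.2,-0.1,3.8,0]
    - [2,0.2,-0.1,3.8,0]
    - [0.5,0.2,-0.1,3.8,0]
  newtons: 30

```text
time_s: 38.92
tool_pos: [0.6323, 0.0481, 0.1414]
eef_rot: [180.0, -0.0, 6.5]
ft_force: [1.1, -0.3, -0.6]
grip_width: 0.0089
```

Call:
play_rows:
  motion:
    - [0.5,0,0,0,0]
    - [0.5,-1.5,0,0,0]
    - [0.5,-3,0,0,0]
    - [0.5,-4.5,0,0,0]
    - [0.5,-6,0,0,0]
  newtons: 40

```text
time_s: 39.55
tool_pos: [0.5717, 0.0407, 0.1413]
eef_rot: [180.0, -0.1, 6.5]
ft_force: [3.5, -4.4, 7.7]
grip_width: 0.0089
```

Call:
play_rows:
  motion:
    - [0.5,-1.2,0,0,0]
    - [0.5,-2.4,0.1,0,0]
    - [0.5,-3.4,0.1,0,0]
    - [0.5,-3.9,0.1,0,0]

```text
time_s: 40.05
tool_pos: [0.5331, 0.0359, 0.1413]
eef_rot: [-180.0, -0.1, 6.6]
ft_force: [2.5, -1.9, 5.1]
grip_width: 0.0087
```

Call:
play_rows:
  motion:
    - [0.5,-0.2,0,0,0]
    - [0.5,-0.4,0,0,0]
    - [0.5,-0.6,0,0,0]
    - [0.5,-0.6,0,0,0]

```text
time_s: 40.55
tool_pos: [0.5306, 0.0356, 0.1415]
eef_rot: [179.9, -0.4, 6.6]
ft_force: [27.2, -0.9, -19.3]
grip_width: 0.0088
```

Call:
play_rows:
  motion:
    - [0.5,0.25,0,0,0]
    - [3,0.25,0,0,0]
    - [4,0.25,0,0,0]
    - [4,0.25,0,-4,0]
    - [4,0.25,0,-9,0]

```text
time_s: 41.18
tool_pos: [0.529, 0.0354, 0.2311]
eef_rot: [179.9, 0.2, 6.5]
ft_force: [0.8, 0.0, 1.7]
grip_width: 0.0399
```

Call:
play_rows:
  motion:
    - [4,0,-6,-3,0]
    - [4,0,-12,-4,0]
    - [4,0,-18,-4,0]
    - [4,0,-24,-4,0]
    - [4,0,-27,-4,0]

```text
time_s: 41.8
tool_pos: [0.4977, 0.3072, 0.2702]
eef_rot: [180.0, 0.1, 6.8]
ft_force: [-0.5, -0.8, -0.6]
grip_width: 0.0399
```

Run:
```python
from h import *
snap("side","s18");snap("top","t18")
a=cv2.resize(cv2.imread("pics/s18.png")[130:250,170:400],None,fx=3.4,fy=3.4,interpolation=cv2.INTER_CUBIC)
cv2.imwrite("pics/c18.png",a)
crop("t18","t18c",190,140,370,260,4.4)
```

```text
(no output)
```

View pics/c18.png

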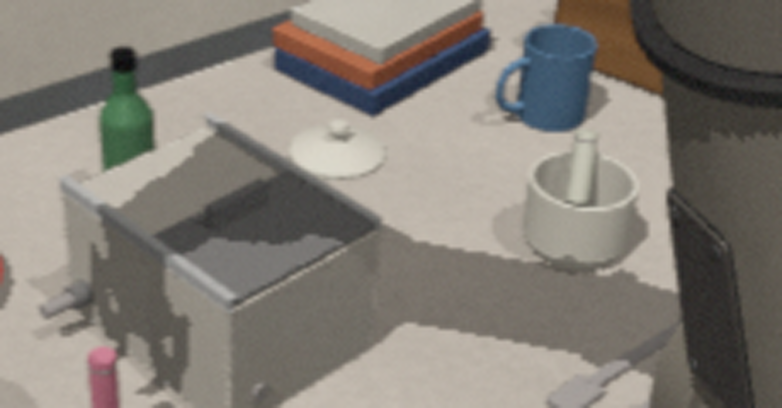

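View pics/t18c.png

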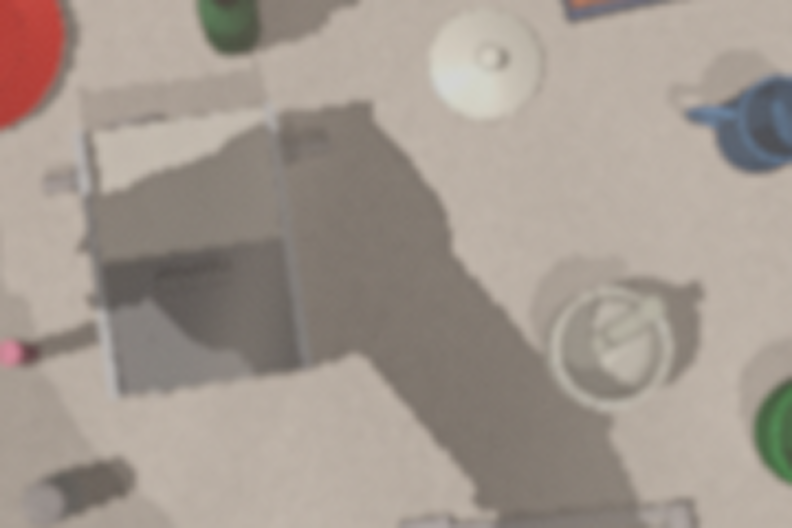

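Run:
```python
from h import *
s=ctrl.read_state();print(s["tool_pos"],s["grip_width"],s["ft_force"])
ctrl.close_job()
```

```text
[0.49794894 0.30715516 0.26998922] 0.0402035644475946 [-0.38111158  0.58995107 -0.46750897]
the job is handed in; nothing more can be done
```

The tubes are changed and the job was handed in at about 42 s of the 210 s limit; `close_job` reports no verdict.

- **Old tube:** Only port 2 held one. I pulled it and put it in the ceramic pot. The pot was later knocked about 2 cm aside, and the tube now leans inside it against the wall. The pot is still upright.
- **New tubes:** All three are in their ports. The port 2 tube had slipped in the grip and stood about 6 mm high after the first push. I pressed it down with closed fingers, then checked the other two the same way. All three tops met firm resistance at z ≈ 0.120 m, the height for a tube that is home, and their tops are evenly spaced in the side view.
- **Cover:** It travelled 104 mm from the rear stop to the front stop, measured at the gripper, and the last pictures show it shut.
- **Other items:** Nothing else visible in the last close-ups looks moved, and the arm is clear of everything.

**Disagreements and high readings:**
- Two-camera heights came out 2 to 9 mm below the given values. I relied on touch and gripper position for the final heights.
- The hardest pushes read 91 N (bottoming the port 2 tube) and 52 N (cover against its rear stop). Both are under the 120 N wrist limit, and I took them to be finger contacts, so not covered by the 40 N limit on the arm and gripper body.

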